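# Stack the heel trays on the bench lift and wind it up to working height

## Robot

A 7-joint arm with a two-finger parallel gripper is mounted at the origin on the work surface. World frame = base frame: x ahead of the robot, y to its left, z up, the work surface at z = 0. Lengths are in mm, angles in rad, forces in N, time in s.
With the tool pointing down it reaches from about 350 to 775 mm from the base axis. Payload 3.1 kg.
Tool frame: the origin (TCP) lies at the very end of the fingers, on their centre line; the grasp point (between the pads) lies 19 mm behind it; z points along the fingers, y is the line along which they close (so a half turn about z gives the same grasp; the last joint's range is limited). The gripper opens to 85 mm and grips with 20 to 120 N. Pads are 22 mm wide; open, the fingers measure 114 mm over their backs; the gripper's body (76 mm by 85 mm) begins 54 mm behind the grasp point. The pads swing forward as they close: fully open they stand 13 mm farther back than shut.
Start: joints at [1.111, 0.311, 0.014, 1.512, -0.004, 1.319, -0.027], TCP at [223.196, -502.694, 231.304] pointing down, gripper open.
Joint ranges: [-2.7, 2.7], [-0.3, 1.91], [-1.27, 1.3], [0.12, 2.57], [-1.44, 4.58], [0.2, 2.03], [-3.05, 3.05]. Speed limits (rad/s): [2.79, 2.79, 3.14, 3.14, 3.14, 3.14, 3.14].

## Interface

Orientations are given as a rotation vector (axis times angle).
In Python, from cell import * gives the robot as it stands.
- The arm moves only by the tool move_arm, never from a script. Its argument "moves" is a list of rows, each an object with "dp": the shift along the world's x, y, z as a fraction of full scale, a list of three; "angular": the turn, a rotation vector about the world's x, y, z as a fraction of full scale, a list of three. In form: [{"dp": [dx, dy, dz], "angular": [ax, ay, az]}, ...]. A call has 1 to 20 rows; each row shifts and turns the commanded pose from where the row before left it; what a row does not reach is not made up. Full scale, the value 1, is 0.2 m for a shift and 360 degrees for a turn. A row lasts 1/12 s, in which the tool goes at most 41.7 mm and 7.16 degrees, less where a joint would pass 70% of its speed; a pose out of reach is approached as far as the arm can. A call with a number of a shift or a turn outside -1 to 1 is refused whole. A call with a gripper value outside its range is refused whole. "claw" is the closure, from -1 (fully open) to 1 (shut), set as the call begins (left out, the last holds). The fingers move at their own pace and stop on an object; "squeeze" is the grip in N (left out, the last holds). Time passes only in rows, so rows that do not move let the fingers close. It gives the time, the measured TCP pose, the force, the opening and the grip force at its end, in the units of the state.
- get_state(): the state, without advancing time (a new reading comes with each control period).
- grab_frame(name): name is "scene" or "top" or "wrist"; returns a dict with "frame" (480x640x3 uint8, red, green, blue), "intrinsics" (3x3 intrinsics, pixels), "distortion" ([k1, k2, p1, p2, k3] as OpenCV has them; the pictures are not rectified), "world_from_camera" (4x4, takes a point from camera to world coordinates); the wrist camera has in their place "mount" (4x4, takes a point from camera to tool coordinates, whose origin is the TCP and whose axes are the flange's). Camera axes: x right, y down, z forward; pixel columns grow to the right and rows downward; lengths in mm; the calibration is good to about 2 mm. A picture is of the moment at which its call begins: read the wrist's pose just before it. There is no depth.
- sign_off(): hands the job in; it is judged then, once.
The state is a dict: "clock": time; "qpos": joint angles; "joint_vel": joint speeds; "joint_efforts": joint torques, N m; "ee_pos": TCP position; "eef_rot": TCP orientation; "ft_force": force on the tool from outside, world axes, zero at the start; "moment": the same for the moment, N m; "grip_width": opening from 0.0 (shut) to 1.0 (fully open); "gripper_force": force on a finger pad.
Only numpy, scipy, OpenCV 4.12 (cv2) and the standard library are available. Lean on these libraries where they do the work, as an engineer would, in place of code of your own. Each camera call takes 0.05 s, during which the arm holds its last target. There are 200 camera calls.

## Task

Stack all the blue heel trays that are there on the lift's plate while it is fully down, each turned end for end to the one below (yellow ends alternating) so that they interlock instead of sinking onto the heels. Then put the crank on the square end of the lift's screw and wind the lift up with it until the yellow pointer is level with the red clip, and finally take the crank off and stand it back on the rubber mat. Leave the other things on the bench alone.

Things in the scene. Friction and masses are not known exactly. Their poses are not given: they have to be found in the camera images.
- lift: green bench screw lift fixed to the bench, base plate 275 x 130 mm. Origin on the bench right under the middle of its tray plate; its +x points from the tray plate to the column; z up. The column (two guide rods and a lead screw) has its axis at x = 130 mm; its top plate, 64 x 124 mm, has its upper face 225 mm above the bench
- plate (a point): middle of the upper face of the lift's steel tray plate, 35 mm above the bench when the lift is fully down (as at the start). The plate is 172 mm (lift x) by 90 mm (lift y) outside with an edge fence standing 7 mm up, inside 166 by 84 mm. A tray stands on it lengthwise, long side along the lift's x, either way round
- square (a point): on the screw's axis at the upper face of the column's top plate: foot of the upright square end of the screw, 16 mm square, 26 mm high, the last 6 mm pointed. Its x and y axes are normal to the faces of the square and turn with the screw
- screw (a joint): turn of the screw in rad, 0 = lift fully down, grows as the screw is turned clockwise seen from above, which raises the tray plate 8 mm a turn (range 0 to 70). It is self-locking: it stays where it is left. Turning takes about 0.2 N m
- pointer (a point): tip of the yellow pointer of the tray plate's carriage, on the scale at the far side of the column; it rises with the plate
- clip: red clip on the aluminium scale strip at the far side of the column, 10 mm high; origin at its mid height, the height to which the pointer is to be wound, 30 to 50 mm above the pointer's start. Fixed
- crank: loose steel crank, 0.6 kg, standing on its hub. Origin: centre of the hub's underside, z up, x from hub to handle. Foot 60 x 60 x 8 mm, then the hub 38 x 38 mm up to z = 41 mm: carry it gripped across the hub's y sides. Arm 22 mm wide at z = 32 to 41 mm; counterweight 36 mm across, z = 28 to 52 mm, out to x = -63 mm
- socket (a point): centre of the mouth (underside) of the crank's square socket, 19.5 mm wide, 30 mm deep, its sides along the crank's x and y: it goes over the square in any of four ways, with 1.75 mm to spare each side and 14 degrees of play. Fitted, the crank's foot rests on the column's top plate
- handle (a point): middle of the crank's red handle: an upright sleeve, 25 mm across, 50 mm long (z = 42 to 92 mm of the crank), that spins freely on its pin, 65 mm from the hub's axis
- mat: black rubber mat fixed on the bench, 200 mm (x) by 140 mm (y), 3 mm thick, the crank's place; origin at the centre of its underside
- tray1: blue open stack-and-nest tray, rim 150 mm (x) by 64 mm (y), 50 mm high, packed tight with a row of black rubber heels up to 31 mm (they stay in); 0.26 kg. Origin: centre of its underside; z up; the +x end has a yellow rim. The top 12 mm is an upright rim, 64 mm over its sides: grip across it from above, fingers outside. Below, it tapers to 134 by 48 mm at the floor. May be absent (None)
- tray2: tray like tray1. Two recessed corners at the yellow (+x) end and a recess in the middle of the other end form inner shelves 42 mm up: a tray pointing the other way (turned 180 degrees about z) rests on them, underside 42 mm above the underside of the tray below, with some 5 mm of play each way. May be absent (None)
- tray3: tray like tray1. A tray put on one that points the same way does not rest on the shelves: it sinks and presses on the heels. May be absent (None)
- tray1_end (a point): point on the centre line of tray1, 30 mm from its middle towards its yellow end and 50 mm up (rim height)
- tray2_end (a point): point on the centre line of tray2, 30 mm from its middle towards its yellow end and 50 mm up (rim height)
- tray3_end (a point): point on the centre line of tray3, 30 mm from its middle towards its yellow end and 50 mm up (rim height)
- polish_tin: flat black shoe polish tin, 72 mm across, 24 mm high, not part of the job: leave alone
- hammer: hammer, not part of the job: leave alone
- brush: brush, not part of the job: leave alone
- thread: spool of white thread, 48 mm across, 70 mm high, not part of the job: leave alone
- glue: orange glue can, 68 mm across, 100 mm high, not part of the job: leave alone

How it is judged (in metres and radians):
On the way, in this order (a step that is already met when the one before it is completed fails the run):
1. all trays present stand stacked on the lift's plate, turned alternately, the lift still down (horizontal distance between each of tray1, tray2, tray3 and plate below 0.014 m and angle between each of tray1, tray2, tray3's own z axis and vertical below 0.09 rad and angle between the x axis of each of tray1, tray2, tray3 and the x axis of lift, either way round below 0.17 rad and (z of tray1 in the frame of plate between -0.003 and 0.003 m or z of tray1 in the frame of plate between 0.039 and 0.045 m or z of tray1 in the frame of plate between 0.081 and 0.087 m) and (z of tray2 in the frame of plate between -0.003 and 0.003 m or z of tray2 in the frame of plate between 0.039 and 0.045 m or z of tray2 in the frame of plate between 0.081 and 0.087 m) and (z of tray3 in the frame of plate between -0.003 and 0.003 m or z of tray3 in the frame of plate between 0.039 and 0.045 m or z of tray3 in the frame of plate between 0.081 and 0.087 m) and (x of tray1_end in the frame of tray2 below -0.01 m or z of tray1 in the frame of tray2 above 0.06 m or z of tray1 in the frame of tray2 below -0.06 m) and (x of tray1_end in the frame of tray3 below -0.01 m or z of tray1 in the frame of tray3 above 0.06 m or z of tray1 in the frame of tray3 below -0.06 m) and (x of tray2_end in the frame of tray3 below -0.01 m or z of tray2 in the frame of tray3 above 0.06 m or z of tray2 in the frame of tray3 below -0.06 m) and z of plate in the frame of lift below 0.04 m and linear speed of each of tray1, tray2, tray3 below 0.02 m/s), for 0.2 s.
2. with the crank on the square, the lift is wound up until the pointer is level with the clip (horizontal distance between crank and square below 0.006 m and z of crank in the frame of square between -0.005 and 0.01 m and z of pointer in the frame of clip between -0.004 and 0.004 m), for 0.2 s.
At the end, for the whole second after the job is handed in: trays in one stack on the plate (14 mm, 10 degrees), undersides 0, 42 or 84 mm above it within 3 mm, turned alternately; pointer within 4 mm of the clip's middle; crank upright on the mat, hub within 75 mm (along) and 45 mm (across) of its centre; all at rest (horizontal distance between each of tray1, tray2, tray3 and plate below 0.014 m and angle between each of tray1, tray2, tray3's own z axis and vertical below 0.09 rad and angle between the x axis of each of tray1, tray2, tray3 and the x axis of lift, either way round below 0.17 rad and (z of tray1 in the frame of plate between -0.003 and 0.003 m or z of tray1 in the frame of plate between 0.039 and 0.045 m or z of tray1 in the frame of plate between 0.081 and 0.087 m) and (z of tray2 in the frame of plate between -0.003 and 0.003 m or z of tray2 in the frame of plate between 0.039 and 0.045 m or z of tray2 in the frame of plate between 0.081 and 0.087 m) and (z of tray3 in the frame of plate between -0.003 and 0.003 m or z of tray3 in the frame of plate between 0.039 and 0.045 m or z of tray3 in the frame of plate between 0.081 and 0.087 m) and (x of tray1_end in the frame of tray2 below -0.01 m or z of tray1 in the frame of tray2 above 0.06 m or z of tray1 in the frame of tray2 below -0.06 m) and (x of tray1_end in the frame of tray3 below -0.01 m or z of tray1 in the frame of tray3 above 0.06 m or z of tray1 in the frame of tray3 below -0.06 m) and (x of tray2_end in the frame of tray3 below -0.01 m or z of tray2 in the frame of tray3 above 0.06 m or z of tray2 in the frame of tray3 below -0.06 m) and z of pointer in the frame of clip between -0.004 and 0.004 m and x of crank in the frame of mat between -0.075 and 0.075 m and y of crank in the frame of mat between -0.045 and 0.045 m and z of crank in the frame of mat below 0.012 m and angle between crank's own z axis and vertical below 0.15 rad and linear speed of each of tray1, tray2, tray3, crank below 0.02 m/s); the robot touches nothing.
It fails at once if one of the other things on the bench is pushed more than 40 mm from its place (distance of any of polish_tin, hammer, brush, thread, glue from where it was at the start of the episode above 0.04 m).
Of tray1, tray2, tray3 only 2 to 3 are there at a start; the rules pass over those that are not, and their reading is None.
At some moment in a run one of crank may be knocked a few centimetres aside while the robot is not near it.
Once in a run the grip may slacken for a moment while it holds something.
It also fails if it takes over 210 s, if anything falls off the work surface, if the arm or the gripper's body presses on something with over 40 N, if the wrist force passes 120 N, or if a joint passes its speed limit or range.

## Working session

There is one attempt and no reset: what is moved stays moved. The work goes in short steps, Python scripts to look and compute and a tool call to move; the robot and the scene stay as the last step left them, time stands still between calls to the robot, and variables do not carry over. Pictures are saved under pics/ and viewed, at most 14 in all, crops included, and the job is handed in when it is done.

Besides the shell and the picture viewer there is one more tool, called after "Call:" as a command line: name --argument value ..., lists and objects as JSON in quotes. move_arm: Moves the arm, as the interface text tells. Its arguments: {"type":"object","properties":{"moves":{"type":"array"},"claw":{"type":"number"},"squeeze":{"type":"number"}},"required":["moves"]}

```bash
mkdir -p pics; ls; python3 - <<'E'
from cell import *
import cv2,json,numpy as np
s=get_state();print(s)
for n in ['scene','top']:
    f=grab_frame(n);cv2.imwrite(f'pics/{n}0.png',f['frame'][:,:,::-1])
    print(n,np.array(f['intrinsics']).tolist(),f['distortion'],np.round(f['world_from_camera'],4).tolist())
E
```

```text
pics
{'clock': 0.0, 'qpos': array([ 1.11128054,  0.31172781,  0.01398626,  1.51309011, -0.00439266,
        1.31919363, -0.02719321]), 'joint_vel': array([-0.00105351, -0.00080327,  0.00090908, -0.00156737,  0.00115289,
       -0.00079831, -0.00044657]), 'joint_efforts': array([-1.45739714e-04, -3.79916346e+01,  1.45834680e-01, -2.30585271e+01,
        1.21556717e-02,  1.34946799e-02, -6.47432572e-06]), 'ee_pos': array([ 222.8799137 , -502.00337515,  230.20654986]), 'eef_rot': array([-3.07099589e+00, -6.51199750e-01,  9.34580794e-04]), 'ft_force': array([ 0.13620411, -0.33130565,  0.70076124]), 'moment': array([-0.03481552, -0.02267856, -0.0079123 ]), 'gripper_force': 0.0, 'grip_width': 1.001076867770765}
scene [[548.2959801593884, 0.0, 323.0089124319222], [0.0, 548.2959801593884, 241.6825801455483], [0.0, 0.0, 1.0]] [-0.04525136  0.          0.          0.          0.        ] [[0.0185, 0.5989, -0.8006, 1669.7115], [0.9997, -0.0003, 0.0229, -67.6495], [0.0135, -0.8008, -0.5988, 963.5098], [0.0, 0.0, 0.0, 1.0]]
top [[618.7122836388961, 0.0, 324.1388455303683], [0.0, 618.7122836388961, 233.3914805080553], [0.0, 0.0, 1.0]] [0.07004583 0.         0.         0.         0.        ] [[0.0243, -0.9963, 0.0823, 389.0448], [-0.9997, -0.0238, 0.0061, -54.1404], [-0.0041, -0.0824, -0.9966, 1921.0486], [0.0, 0.0, 0.0, 1.0]]
```

View pics/scene0.png

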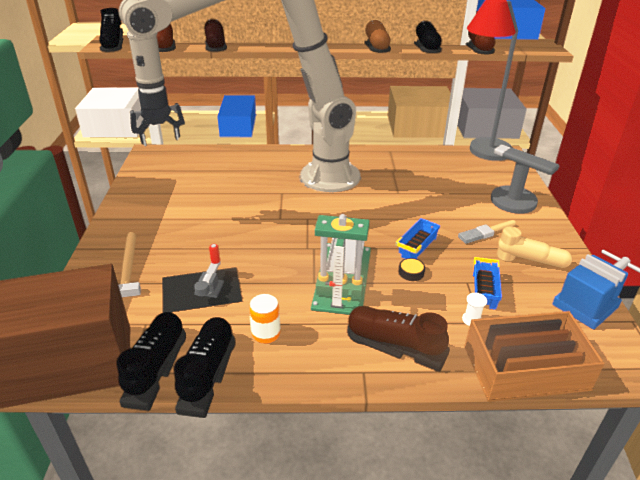

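View pics/top0.png

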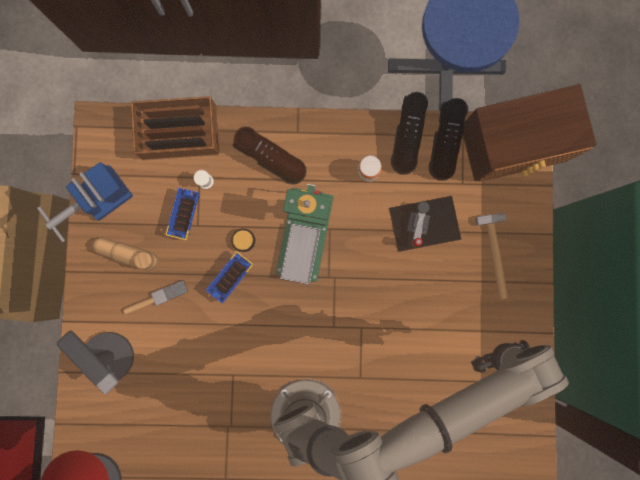

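Two trays are present. In the top view they are at about (183,213), yellow end down, and (230,277), yellow end upper right. The plate is at (300,252), the lift's top plate at (308,206), the mat at (425,223) with the crank on it, its red handle at (418,241) and counterweight at (423,207). The scene view shows the red clip near (332,284).

```bash
cat > h.py <<'E'
from cell import *
import cv2,numpy as np
from scipy.spatial.transform import Rotation as R
def cam(n):
    s=get_state();f=grab_frame(n)
    K=np.array(f['intrinsics'],float);D=np.array(f['distortion'],float)
    if n=='wrist':
        T=np.eye(4);T[:3,:3]=R.from_rotvec(s['eef_rot']).as_matrix();T[:3,3]=s['ee_pos'];T=T@np.array(f['mount'])
    else: T=np.array(f['world_from_camera'])
    return f['frame'],K,D,T
def ray(c,uv):
    _,K,D,T=c
    p=cv2.undistortPoints(np.array(uv,float).reshape(-1,1,2),K,D)[:,0]
    d=np.c_[p,np.ones(len(p))]@T[:3,:3].T
    return T[:3,3],d
def onz(c,uv,z):
    o,d=ray(c,uv);return o+d*((z-o[2])/d[:,2])[:,None]
def proj(c,P):
    _,K,D,T=c;Ti=np.linalg.inv(T)
    return cv2.projectPoints(np.array(P,float).reshape(-1,1,3),cv2.Rodrigues(Ti[:3,:3])[0],Ti[:3,3],K,D)[0][:,0]
def hsv(c): return cv2.cvtColor(c[0],cv2.COLOR_RGB2HSV)
def blobs(c,lo,hi,amin=30,roi=None,close=0):
    m=cv2.inRange(hsv(c),np.array(lo),np.array(hi))
    if roi:
        k=np.zeros_like(m);k[roi[1]:roi[3],roi[0]:roi[2]]=1;m=m*k
    if close: m=cv2.morphologyEx(m,cv2.MORPH_CLOSE,np.ones((close,close)))
    cs=cv2.findContours(m,cv2.RETR_EXTERNAL,cv2.CHAIN_APPROX_NONE)[0]
    return sorted([x for x in cs if cv2.contourArea(x)>amin],key=cv2.contourArea,reverse=True)
def rect(c,cnt,z):
    p=onz(c,cnt.reshape(-1,2),z)[:,:2].astype(np.float32)
    (cx,cy),(w,h),a=cv2.minAreaRect(p)
    if w<h:w,h,a=h,w,a+90
    return np.round([cx,cy,w,h,(a+90)%180-90],1)
E
python3 - <<'E'
from h import *
c=cam('top')
for b in blobs(c,(105,120,60),(130,255,255),100,(130,160,290,320),5): print('blue',rect(c,b,50),cv2.boundingRect(b))
for b in blobs(c,(22,120,120),(35,255,255),8,(130,160,290,320),3): print('yel',rect(c,b,50),cv2.contourArea(b))
for b in blobs(c,(50,80,40),(90,255,255),50,(270,170,350,300)): print('green',rect(c,b,225),rect(c,b,12),cv2.boundingRect(b))
for b in blobs(c,(0,0,120),(179,60,255),200,(270,215,340,290),3): print('plate',rect(c,b,42),cv2.boundingRect(b))
for b in blobs(c,(0,0,0),(179,120,60),400,(380,190,470,255),9): print('mat',rect(c,b,3),cv2.boundingRect(b))
for b in blobs(c,(0,150,100),(8,255,255),20,(380,190,470,255)): print('handle',rect(c,b,92),cv2.boundingRect(b))
for b in blobs(c,(15,120,100),(35,255,255),50,(270,185,340,225)): print('collar',rect(c,b,225),cv2.boundingRect(b))
cr=np.concatenate([cv2.resize(c[0][180:310,130:350],None,fx=3.6,fy=3.6,interpolation=2)[:300],]);
a=cv2.resize(c[0][180:270,270:350],None,fx=5,fy=5,interpolation=2)
b=cv2.resize(c[0][190:255,385:465],None,fx=5,fy=5,interpolation=2);b=np.pad(b,((0,a.shape[0]-b.shape[0]),(0,0),(0,0)))
cv2.imwrite('pics/crop1.png',np.hstack([a,b])[:,:,::-1])
E
```

```text
blue [596.2 389.4 141.5  63.1 -13. ] (168, 189, 30, 49)
blue [403.3 242.6 141.6  61.9 -36.9] (207, 255, 43, 47)
plate [484.   24.4 177.6 116.   -8.7] (280, 221, 46, 63)
mat [ 596.4 -396.   130.7  104.    12.1] (425, 197, 34, 48)
collar [610.7   6.9  47.3  47.    1.5] (298, 195, 18, 18)
```

View pics/crop1.png

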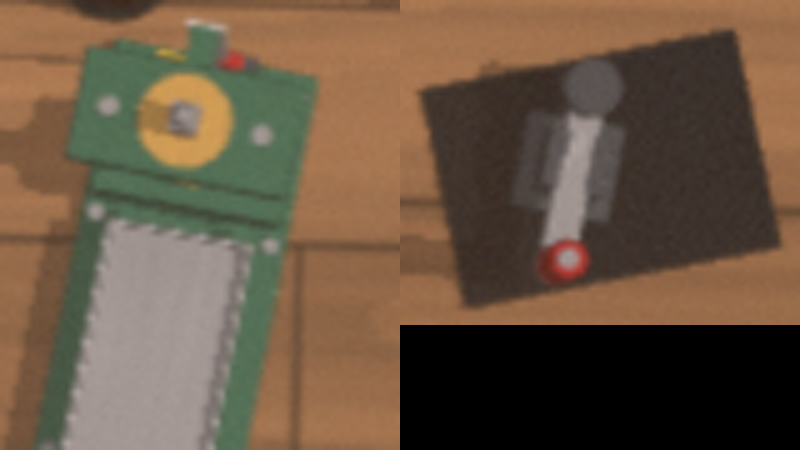

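Call:
move_arm --moves '[{"dp":[0.0525,0.1,0.0125],"angular":[0,0,0.0092]},{"dp":[0.0525,0.1,0.0125],"angular":[0,0,0.0092]},{"dp":[0.0525,0.1,0.0125],"angular":[0,0,0.0092]},{"dp":[0.0525,0.1,0.0125],"angular":[0,0,0.0092]},{"dp":[0.0525,0.1,0.0125],"angular":[0,0,0.0092]},{"dp":[0.0525,0.1,0.0125],"angular":[0,0,0.0092]},{"dp":[0.0525,0.1,0.0125],"angular":[0,0,0.0092]},{"dp":[0.0525,0.1,0.0125],"angular":[0,0,0.0092]},{"dp":[0.0525,0.1,0.0125],"angular":[0,0,0.0092]},{"dp":[0.0525,0.1,0.0125],"angular":[0,0,0.0092]},{"dp":[0.0525,0.1,0.0125],"angular":[0,0,0.0092]},{"dp":[0.0525,0.1,0.0125],"angular":[0,0,0.0092]},{"dp":[0.0525,0.1,0.0125],"angular":[0,0,0.0092]},{"dp":[0.0525,0.1,0.0125],"angular":[0,0,0.0092]},{"dp":[0.0525,0.1,0.0125],"angular":[0,0,0.0092]},{"dp":[0.0525,0.1,0.0125],"angular":[0,0,0.0092]},{"dp":[0.0525,0.1,0.0125],"angular":[0,0,0.0092]},{"dp":[0.0525,0.1,0.0125],"angular":[0,0,0.0092]},{"dp":[0.0525,0.1,0.0125],"angular":[0,0,0.0092]},{"dp":[0.0525,0.1,0.0125],"angular":[0,0,0.0092]}]'

```text
clock: 1.82
ee_pos: [433.6, -100.5, 281.7]
eef_rot: [2.211, 2.231, -0.0]
ft_force: [0.7, -0.2, 0.1]
grip_width: 1.001
gripper_force: 0.0
```

```bash
cat >> h.py <<'E'
def yaw():
    y=R.from_rotvec(get_state()['eef_rot']).as_matrix()[:,1];return np.degrees(np.arctan2(y[1],y[0]))
def plan(x,y,z,a):
    "total dp and angular (fractions) to target TCP, tool-y heading a deg (mod 180)"
    s=get_state();d=(np.array([x,y,z])-s['ee_pos']);t=(a-yaw()+90)%180-90
    M=R.from_rotvec(s['eef_rot']).as_matrix()[:,2]
    print('t',round(s['clock'],1),'at',np.round(s['ee_pos'],1),'yaw',round(yaw(),1),'z',np.round(M,3),'q7',round(s['qpos'][6],2),'| dmm',np.round(d,1),'dp',np.round(d/200,4),'turn',round(t,1),'ang',round(t/360,4))
def save(c,n,roi=None,k=1):
    i=c[0]
    if roi:i=i[roi[1]:roi[3],roi[0]:roi[2]]
    cv2.imwrite(f'pics/{n}.png',cv2.resize(i,None,fx=k,fy=k,interpolation=2)[:,:,::-1])
E
python3 - <<'E'
from h import *
plan(403,243,240,53.1)
c=cam('wrist');save(c,'w1');print(c[1].tolist(),c[2],np.round(c[3],2).tolist())
E
```

```text
t 1.8 at [ 433.6 -100.5  281.7] yaw 0.5 z [ 0. -0. -1.] q7 0.16 | dmm [-30.6 343.5 -41.7] dp [-0.1532  1.7175 -0.2083] turn 52.6 ang 0.1461
[[368.01987010211406, 0.0, 325.97885457094293], [0.0, 368.01987010211406, 234.361869029587], [0.0, 0.0, 1.0]] [0.02598301 0.         0.         0.         0.        ] [[1.0, 0.01, 0.0, 433.46], [0.01, -0.96, -0.28, -30.43], [0.0, 0.28, -0.96, 424.1], [0.0, 0.0, 0.0, 1.0]]
```

View pics/w1.png

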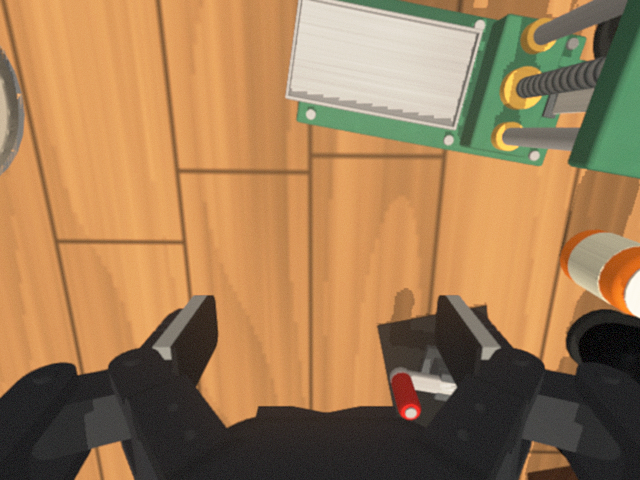

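The wrist view shows the plate at the upper middle (290-480, 0-130), the crank and mat at the lower right, and the open fingers at the bottom.

Call:
move_arm --moves '[{"dp":[-0.0096,0.1073,-0.013],"angular":[0,0,0.0091]},{"dp":[-0.0096,0.1073,-0.013],"angular":[0,0,0.0091]},{"dp":[-0.0096,0.1073,-0.013],"angular":[0,0,0.0091]},{"dp":[-0.0096,0.1073,-0.013],"angular":[0,0,0.0091]},{"dp":[-0.0096,0.1073,-0.013],"angular":[0,0,0.0091]},{"dp":[-0.0096,0.1073,-0.013],"angular":[0,0,0.0091]},{"dp":[-0.0096,0.1073,-0.013],"angular":[0,0,0.0091]},{"dp":[-0.0096,0.1073,-0.013],"angular":[0,0,0.0091]},{"dp":[-0.0096,0.1073,-0.013],"angular":[0,0,0.0091]},{"dp":[-0.0096,0.1073,-0.013],"angular":[0,0,0.0091]},{"dp":[-0.0096,0.1073,-0.013],"angular":[0,0,0.0091]},{"dp":[-0.0096,0.1073,-0.013],"angular":[0,0,0.0091]},{"dp":[-0.0096,0.1073,-0.013],"angular":[0,0,0.0091]},{"dp":[-0.0096,0.1073,-0.013],"angular":[0,0,0.0091]},{"dp":[-0.0096,0.1073,-0.013],"angular":[0,0,0.0091]},{"dp":[-0.0096,0.1073,-0.013],"angular":[0,0,0.0091]},{"dp":[0,0,0],"angular":[0,0,0]},{"dp":[0,0,0],"angular":[0,0,0]}]'

```text
clock: 3.37
ee_pos: [400.6, 242.6, 239.4]
eef_rot: [-0.998, -2.978, 0.0]
ft_force: [-1.1, -0.5, -0.2]
grip_width: 0.997
gripper_force: 0.0
```

```bash
python3 - <<'E'
from h import *
c=cam('wrist');save(c,'w2')
H=hsv(c)
m=cv2.inRange(H,np.array((105,120,50)),np.array((130,255,255)))|cv2.inRange(H,np.array((22,140,120)),np.array((35,255,255)))
m[300:]=0
m=cv2.morphologyEx(m,cv2.MORPH_CLOSE,np.ones((5,5)))
for b in sorted(cv2.findContours(m,0,1)[0],key=cv2.contourArea)[-3:]: print(rect(c,b,50),cv2.boundingRect(b),cv2.contourArea(b))
for b in blobs(c,(22,140,120),(35,255,255),80): print('yel',rect(c,b,50),cv2.boundingRect(b))
plan(403,243,22,53.1)
E
```

```text
[573.2 388.2 126.6  76.1 -12.5] (504, 194, 111, 106) 4820.5
[422.2 247.8 158.2  95.2 -37.1] (292, 133, 101, 167) 11075.0
yel [480.6 207.8 116.   63.1  13.8] (295, 263, 101, 74)
yel [537.6 399.9  68.5  34.2  77.6] (511, 194, 84, 56)
t 3.4 at [401.5 241.1 239.5] yaw 52.8 z [-0.    -0.001 -1.   ] q7 0.18 | dmm [   1.5    1.9 -217.5] dp [ 0.0077  0.0096 -1.0873] turn 0.3 ang 0.001
```

View pics/w2.png

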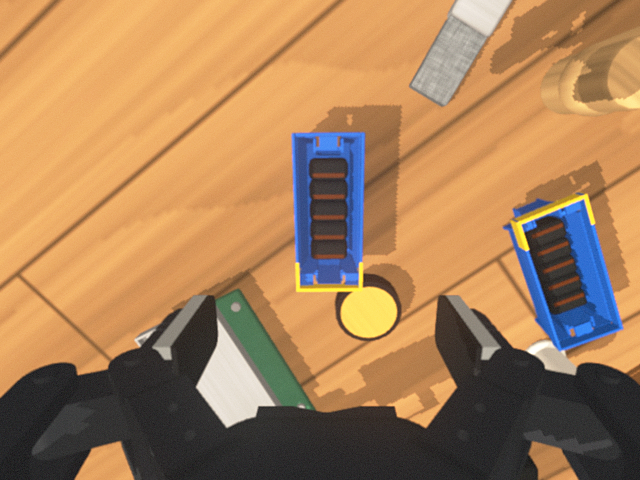

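The tray B rim corners are at (292,132), (365,132), (297,291) and (363,291), yellow at the bottom. The tin is just past its end and clear of the fingers. Tray A is on the right.

```bash
python3 - <<'E'
from h import *
c=cam('wrist')
P=onz(c,[(292,132),(365,132),(363,292),(297,292)],50)
m=P.mean(0);v=(P[2]+P[3]-P[0]-P[1])/2
print(np.round(P,1),np.round(m,1),np.hypot(*v[:2]),np.degrees(np.arctan2(v[1],v[0])),np.linalg.norm(P[0]-P[1]))
plan(m[0],m[1],20,np.degrees(np.arctan2(v[1],v[0]))+90)
E
```

```text
[[331.1 257.   50. ]
 [369.5 307.4  50. ]
 [491.5 217.6  50. ]
 [452.2 165.9  50. ]] [411.1 237.   50. ] 151.5272020450361 -36.65554257193201 63.3021929500961
t 3.5 at [402.  240.2 239.5] yaw 52.6 z [-0.    -0.001 -1.   ] q7 0.18 | dmm [   9.1   -3.2 -219.5] dp [ 0.0453 -0.0162 -1.0976] turn 0.7 ang 0.002
```

Call:
move_arm --moves '[{"dp":[0.0035,-0.0011,-0.0915],"angular":[0,0,0.0005]},{"dp":[0.0035,-0.0011,-0.0915],"angular":[0,0,0.0005]},{"dp":[0.0035,-0.0011,-0.0915],"angular":[0,0,0.0005]},{"dp":[0.0035,-0.0011,-0.0915],"angular":[0,0,0.0005]},{"dp":[0.0035,-0.0011,-0.0915],"angular":[0,0,0]},{"dp":[0.0035,-0.0011,-0.0915],"angular":[0,0,0]},{"dp":[0.0035,-0.0011,-0.0915],"angular":[0,0,0]},{"dp":[0.0035,-0.0011,-0.0915],"angular":[0,0,0]},{"dp":[0.0035,-0.0011,-0.0915],"angular":[0,0,0]},{"dp":[0.0035,-0.0011,-0.0915],"angular":[0,0,0]},{"dp":[0.0035,-0.0011,-0.0915],"angular":[0,0,0]},{"dp":[0.0035,-0.0011,-0.0915],"angular":[0,0,0]},{"dp":[0,0,0],"angular":[0,0,0]}]'

```text
clock: 4.55
ee_pos: [409.2, 234.5, 17.2]
eef_rot: [-0.991, -2.977, 0.009]
ft_force: [-0.5, -0.3, -0.2]
grip_width: 1.0
gripper_force: 0.0
```

Call:
move_arm --moves '[{"dp":[0,0,0],"angular":[0,0,0]},{"dp":[0,0,0],"angular":[0,0,0]},{"dp":[0,0,0],"angular":[0,0,0]},{"dp":[0,0,0],"angular":[0,0,0]},{"dp":[0,0,0],"angular":[0,0,0]},{"dp":[0,0,0],"angular":[0,0,0]},{"dp":[0,0,0],"angular":[0,0,0]},{"dp":[0,0,0],"angular":[0,0,0]},{"dp":[0,0,0],"angular":[0,0,0]},{"dp":[0,0,0],"angular":[0,0,0]}]' --claw 1 --squeeze 60

```text
clock: 5.38
ee_pos: [411.9, 238.3, 21.4]
eef_rot: [0.988, 2.98, 0.001]
ft_force: [-0.4, -2.3, 5.6]
grip_width: 0.735
gripper_force: 67.1
```

Call:
move_arm --moves '[{"dp":[0,0,0.06],"angular":[0,0,0]},{"dp":[0,0,0.06],"angular":[0,0,0]},{"dp":[0,0,0.06],"angular":[0,0,0]},{"dp":[0,0,0.06],"angular":[0,0,0]},{"dp":[0,0,0.06],"angular":[0,0,0]},{"dp":[0,0,0.06],"angular":[0,0,0]},{"dp":[0,0,0.06],"angular":[0,0,0]},{"dp":[0,0,0.06],"angular":[0,0,0]},{"dp":[0,0,0.06],"angular":[0,0,0]},{"dp":[0,0,0.06],"angular":[0,0,0]},{"dp":[0,0,0],"angular":[0,0,0]}]'

```text
clock: 6.3
ee_pos: [412.1, 239.5, 143.0]
eef_rot: [0.986, 2.979, 0.006]
ft_force: [0.3, 0.4, -3.8]
grip_width: 0.738
gripper_force: 67.5
```

```bash
python3 - <<'E'
from h import *
plan(482,26,150,81.3)
c=cam('wrist');save(c,'w3')
E
```

```text
t 6.3 at [412.1 239.5 143. ] yaw 53.4 z [ 0.005  0.003 -1.   ] q7 0.12 | dmm [  69.9 -213.5    7. ] dp [ 0.3497 -1.0673  0.035 ] turn 27.9 ang 0.0776
```

View pics/w3.png

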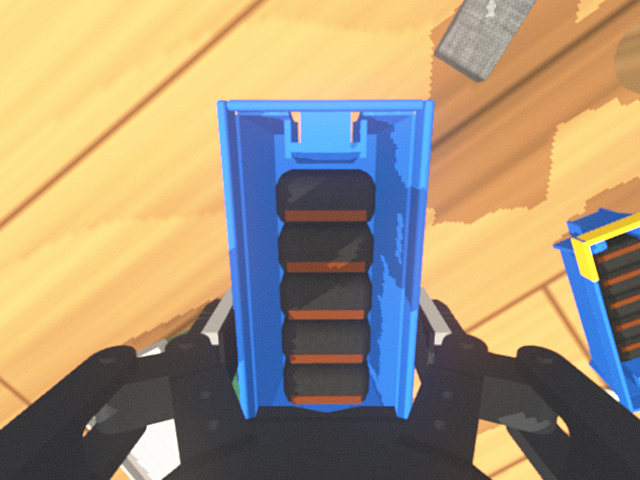

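The tray is gripped level, far rim corners at (219,101) and (434,101). Next I'll refine the plate and the tray-in-hand offset, using the saved images for the plate.

```bash
python3 - <<'E'
from h import *
s=get_state();w=cam('wrist')
f=grab_frame('wrist')
T=np.eye(4);T[:3,:3]=R.from_rotvec([2.211,2.231,0]).as_matrix();T[:3,3]=[433.6,-100.5,281.7];T=T@np.array(f['mount'])
w1=(cv2.imread('pics/w1.png')[:,:,::-1].copy(),w[1],w[2],T)
P=onz(w1,[(287,98),(460,130),(484,27)],42);print('w1 corners',np.round(P,1).tolist(),np.linalg.norm(P[0]-P[1]),np.linalg.norm(P[1]-P[2]))
e=P[1]-P[0];print('ang',np.degrees(np.arctan2(e[1],e[0])),'centre',(P[0]+P[2])/2)
m=cv2.inRange(hsv(w1),np.array((0,0,150)),np.array((179,45,255)));m[150:]=0;m[:,:270]=0
m=cv2.morphologyEx(m,cv2.MORPH_OPEN,np.ones((9,9)))
b=max(cv2.findContours(m,0,1)[0],key=cv2.contourArea);print('w1 mask',rect(w1,b,40),cv2.boundingRect(b))
t=cam('top');t=(cv2.imread('pics/top0.png')[:,:,::-1].copy(),)+t[1:]
m=cv2.inRange(hsv(t),np.array((0,0,120)),np.array((179,50,255)));k=np.zeros_like(m);k[218:290,270:340]=1;m*=k
m=cv2.morphologyEx(m,cv2.MORPH_OPEN,np.ones((9,9)))
b=max(cv2.findContours(m,0,1)[0],key=cv2.contourArea);print('top mask',rect(t,b,38),cv2.boundingRect(b))
# tray in hand
E=onz(w,[(219,101),(434,101)],s['ee_pos'][2]+29.5);print('rim width',np.linalg.norm(E[0]-E[1]))
M=R.from_rotvec(s['eef_rot']).as_matrix();print('far edge in tool',np.round((E-s['ee_pos'])@M,1))
E
```

```text
w1 corners [[394.8, -4.2, 42.0], [566.2, -33.0, 42.0], [577.5, 57.6, 42.0]] 173.79286967614698 91.2484923245792
ang -9.543133272330502 centre [486.12111216  26.69753135  42.        ]
w1 mask [482.7  26.2 167.5  91.2  -9.8] (287, 0, 189, 129)
top mask [481.9  28.6 170.9  91.5  -9.6] (282, 225, 36, 57)
rim width 61.79569073601953
far edge in tool [[ 77.  -31.  -29.7]
 [ 76.9  30.8 -29.5]]
```

Call:
move_arm --moves '[{"dp":[0.0232,-0.0659,0],"angular":[0,0,0.00625]},{"dp":[0.0232,-0.0659,0],"angular":[0,0,0.00625]},{"dp":[0.0232,-0.0659,0],"angular":[0,0,0.00625]},{"dp":[0.0232,-0.0659,0],"angular":[0,0,0.00625]},{"dp":[0.0232,-0.0659,0],"angular":[0,0,0.00625]},{"dp":[0.0232,-0.0659,0],"angular":[0,0,0.00625]},{"dp":[0.0232,-0.0659,0],"angular":[0,0,0.00625]},{"dp":[0.0232,-0.0659,0],"angular":[0,0,0.00625]},{"dp":[0.0232,-0.0659,0],"angular":[0,0,0.00625]},{"dp":[0.0232,-0.0659,0],"angular":[0,0,0.00625]},{"dp":[0.0232,-0.0659,0],"angular":[0,0,0.00625]},{"dp":[0.0232,-0.0659,0],"angular":[0,0,0.00625]},{"dp":[0.0232,-0.0659,0],"angular":[0,0,0]},{"dp":[0.0232,-0.0659,0],"angular":[0,0,0]},{"dp":[0.0232,-0.0659,0],"angular":[0,0,0]},{"dp":[0.0225,-0.0655,0],"angular":[0,0,0]},{"dp":[0,0,0],"angular":[0,0,0]},{"dp":[0,0,0],"angular":[0,0,0]},{"dp":[0,0,0],"angular":[0,0,0]}]'

```text
clock: 8.08
ee_pos: [484.1, 28.5, 139.6]
eef_rot: [-0.263, -3.129, -0.002]
ft_force: [-0.3, 0.6, -3.2]
grip_width: 0.737
gripper_force: 67.4
```

```bash
python3 - <<'E'
from h import *
plan(485,27.3,60,80.4)
c=cam('wrist');save(c,'w4')
E
```

```text
t 8.1 at [484.1  28.5 139.6] yaw 80.4 z [-0.001  0.001 -1.   ] q7 1.04 | dmm [  0.9  -1.2 -79.6] dp [ 0.0043 -0.006  -0.3982] turn 0.0 ang 0.0001
```

View pics/w4.png

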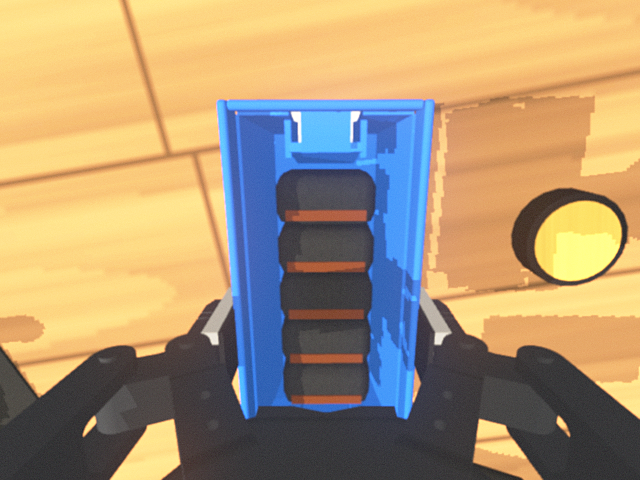

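The plate is hidden under the tray, but the pose reading agrees with the target. Lowering.

Call:
move_arm --moves '[{"dp":[0,0,-0.04],"angular":[0,0,0]},{"dp":[0,0,-0.04],"angular":[0,0,0]},{"dp":[0,0,-0.04],"angular":[0,0,0]},{"dp":[0,0,-0.04],"angular":[0,0,0]},{"dp":[0,0,-0.04],"angular":[0,0,0]},{"dp":[0,0,-0.04],"angular":[0,0,0]},{"dp":[0,0,-0.04],"angular":[0,0,0]},{"dp":[0,0,-0.04],"angular":[0,0,0]},{"dp":[0,0,-0.04],"angular":[0,0,0]},{"dp":[0,0,-0.04],"angular":[0,0,0]},{"dp":[0,0,0],"angular":[0,0,0]}]'

```text
clock: 9.05
ee_pos: [483.6, 26.9, 58.3]
eef_rot: [-0.265, -3.127, 0.001]
ft_force: [0.4, -0.3, -2.9]
grip_width: 0.737
gripper_force: 67.3
```

Call:
move_arm --moves '[{"dp":[0,0,-0.01],"angular":[0,0,0]},{"dp":[0,0,-0.01],"angular":[0,0,0]},{"dp":[0,0,0],"angular":[0,0,0]},{"dp":[0,0,0],"angular":[0,0,0]}]'

```text
clock: 9.38
ee_pos: [485.5, 27.4, 56.5]
eef_rot: [0.265, 3.129, 0.0]
ft_force: [-0.3, -1.2, -2.0]
grip_width: 0.733
gripper_force: 67.4
```

Call:
move_arm --moves '[{"dp":[0,0,-0.007],"angular":[0,0,0]},{"dp":[0,0,0],"angular":[0,0,0]},{"dp":[0,0,0],"angular":[0,0,0]}]'

```text
clock: 9.63
ee_pos: [485.5, 27.4, 56.4]
eef_rot: [0.265, 3.129, -0.001]
ft_force: [-4.2, -1.2, 8.3]
grip_width: 0.733
gripper_force: 68.6
```

Call:
move_arm --moves '[{"dp":[0,0,0],"angular":[0,0,0]},{"dp":[0,0,0],"angular":[0,0,0]},{"dp":[0,0,0],"angular":[0,0,0]},{"dp":[0,0,0],"angular":[0,0,0]},{"dp":[0,0,0],"angular":[0,0,0]}]' --claw -1

```text
clock: 10.05
ee_pos: [485.1, 27.2, 54.7]
eef_rot: [0.265, 3.13, 0.0]
ft_force: [0.1, 0.0, 0.2]
grip_width: 1.0
gripper_force: 0.0
```

Call:
move_arm --moves '[{"dp":[0,0,0.04],"angular":[0,0,0]},{"dp":[0,0,0.06],"angular":[0,0,0]},{"dp":[0,0,0.08],"angular":[0,0,0]},{"dp":[0,0,0.08],"angular":[0,0,0]},{"dp":[0,0,0.08],"angular":[0,0,0]},{"dp":[0,0,0.08],"angular":[0,0,0]},{"dp":[0,0,0.08],"angular":[0,0,0]},{"dp":[0,0,0.08],"angular":[0,0,0]},{"dp":[0,0,0.08],"angular":[0,0,0]},{"dp":[0,0,0.08],"angular":[0,0,0]},{"dp":[0,0,0.08],"angular":[0,0,0]},{"dp":[0,0,0.08],"angular":[0,0,0]},{"dp":[0,0,0],"angular":[0,0,0]},{"dp":[0,0,0],"angular":[0,0,0]}]'

```text
clock: 11.22
ee_pos: [485.7, 27.7, 236.3]
eef_rot: [0.264, 3.127, 0.0]
ft_force: [-0.3, -0.7, -0.8]
grip_width: 0.999
gripper_force: 0.0
```

```bash
python3 - <<'E'
from h import *
c=cam('wrist');save(c,'w5')
plan(596,389,240,77)
E
```

```text
t 11.3 at [484.9  27.4 235.1] yaw 80.3 z [ 0.001 -0.    -1.   ] q7 1.11 | dmm [111.1 361.6   4.9] dp [0.5554 1.8082 0.0244] turn -3.3 ang -0.0093
```

View pics/w5.png

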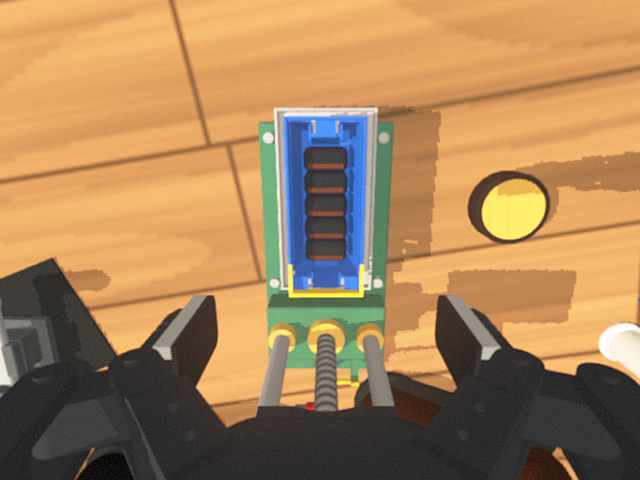

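The tray is in the plate: fence far corners at about (275,109) and (378,109), tray rim (285,117), (367,117), (363,297), (290,297), yellow towards the column.

```bash
python3 - <<'E'
from h import *
c=cam('wrist');H=hsv(c)
P=onz(c,[(285,117),(367,117),(363,297),(290,297)],85);v=(P[2]+P[3]-P[0]-P[1])/2
print('tray',np.round(P.mean(0),1),np.hypot(*v[:2]),np.degrees(np.arctan2(v[1],v[0])),np.linalg.norm(P[0]-P[1]))
Q=onz(c,[(275,109),(378,109)],42);u=v/np.linalg.norm(v)
print('plate by far edge',np.round(Q.mean(0)+86*u,1),np.linalg.norm(Q[0]-Q[1]))
E
```

```text
tray [482.3  27.2  85. ] 149.19375872683904 -9.57887433536476 61.95008135963531
plate by far edge [486.2  27.   42. ] 88.6946747658927
```

Call:
move_arm --moves '[{"dp":[0,0.11,0],"angular":[0,0,-0.0031]},{"dp":[0,0.11,0],"angular":[0,0,-0.0031]},{"dp":[0,0.11,0],"angular":[0,0,-0.0031]},{"dp":[0,0.11,0],"angular":[0,0,0]},{"dp":[0,0.11,0],"angular":[0,0,0]},{"dp":[0,0.11,0],"angular":[0,0,0]},{"dp":[0.0486,0.105,0.0025],"angular":[0,0,0]},{"dp":[0.0486,0.105,0.0025],"angular":[0,0,0]},{"dp":[0.0486,0.105,0.0025],"angular":[0,0,0]},{"dp":[0.0486,0.105,0.0025],"angular":[0,0,0]},{"dp":[0.0486,0.105,0.0025],"angular":[0,0,0]},{"dp":[0.0486,0.105,0.0025],"angular":[0,0,0]},{"dp":[0.0486,0.105,0.0025],"angular":[0,0,0]},{"dp":[0.0486,0.105,0.0025],"angular":[0,0,0]},{"dp":[0.0486,0.105,0.0025],"angular":[0,0,0]},{"dp":[0.0486,0.105,0.0025],"angular":[0,0,0]},{"dp":[0.0486,0.105,0.0025],"angular":[0,0,0]},{"dp":[0,0,0],"angular":[0,0,0]},{"dp":[0,0,0],"angular":[0,0,0]},{"dp":[0,0,0],"angular":[0,0,0]}]'

```text
clock: 12.98
ee_pos: [591.5, 389.5, 239.0]
eef_rot: [-0.356, -3.12, 0.003]
ft_force: [0.8, -0.1, 0.3]
grip_width: 1.001
gripper_force: 0.0
```

```bash
python3 - <<'E'
from h import *
c=cam('wrist');save(c,'w6')
plan(592,390,20,77)
E
```

```text
t 13.0 at [591.9 389.  239.6] yaw 76.9 z [-0.001 -0.002 -1.   ] q7 0.48 | dmm [ 1.000e-01  1.000e+00 -2.196e+02] dp [ 5.0000e-04  5.1000e-03 -1.0981e+00] turn 0.1 ang 0.0002
```

View pics/w6.png

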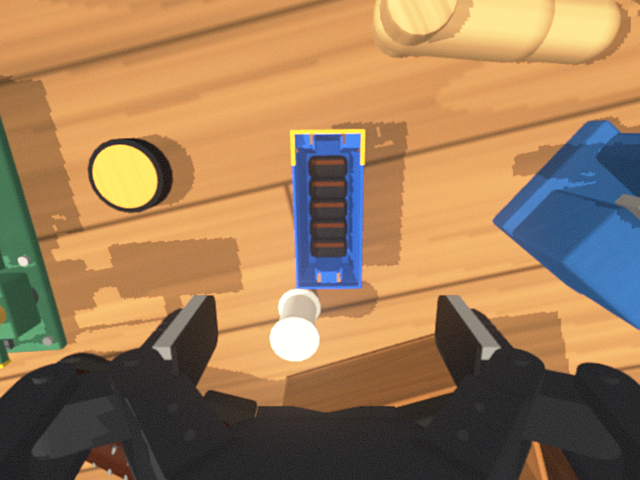

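Tray A's rim corners are at (291,130), (365,130), (361,288) and (297,288), yellow at the top. The spool is just past the near end and lower than the gripper's body will be.

```bash
python3 - <<'E'
from h import *
c=cam('wrist')
P=onz(c,[(291,130),(365,130),(361,288),(297,288)],50)
m=P.mean(0);v=-(P[2]+P[3]-P[0]-P[1])/2
print(np.round(m,1),np.hypot(*v[:2]),np.degrees(np.arctan2(v[1],v[0])),np.linalg.norm(P[0]-P[1]))
print('spool',onz(c,[(296,339)],70))
plan(m[0],m[1],20,np.degrees(np.arctan2(v[1],v[0]))+90)
E
```

```text
[598.9 388.6  50. ] 148.96251650007844 167.31887234139685 64.1062481221431
spool [[707.35123882 331.31187343  70.        ]]
t 13.1 at [592.1 388.7 240.1] yaw 76.9 z [ 0.    -0.001 -1.   ] q7 0.48 | dmm [ 6.800e+00 -2.000e-01 -2.201e+02] dp [ 3.4000e-02 -8.0000e-04 -1.1004e+00] turn 0.4 ang 0.0012
```

Call:
move_arm --moves '[{"dp":[0.0023,-0.0004,-0.0917],"angular":[0,0,0.001]},{"dp":[0.0023,-0.0004,-0.0917],"angular":[0,0,0]},{"dp":[0.0023,-0.0004,-0.0917],"angular":[0,0,0]},{"dp":[0.0023,-0.0004,-0.0917],"angular":[0,0,0]},{"dp":[0.0023,-0.0004,-0.0917],"angular":[0,0,0]},{"dp":[0.0023,-0.0004,-0.0917],"angular":[0,0,0]},{"dp":[0.0023,-0.0004,-0.0917],"angular":[0,0,0]},{"dp":[0.0023,-0.0004,-0.0917],"angular":[0,0,0]},{"dp":[0.0023,-0.0004,-0.0917],"angular":[0,0,0]},{"dp":[0.0023,-0.0004,-0.0917],"angular":[0,0,0]},{"dp":[0.0023,-0.0004,-0.0917],"angular":[0,0,0]},{"dp":[0.0023,-0.0004,-0.0917],"angular":[0,0,0]},{"dp":[0,0,0],"angular":[0,0,0]},{"dp":[0,0,0],"angular":[0,0,0]}]'

```text
clock: 14.25
ee_pos: [597.3, 387.2, 19.4]
eef_rot: [-0.348, -3.121, 0.004]
ft_force: [-0.5, -0.1, 0.9]
grip_width: 1.004
gripper_force: 0.0
```

Call:
move_arm --moves '[{"dp":[0,0,0],"angular":[0,0,0]},{"dp":[0,0,0],"angular":[0,0,0]},{"dp":[0,0,0],"angular":[0,0,0]},{"dp":[0,0,0],"angular":[0,0,0]},{"dp":[0,0,0],"angular":[0,0,0]},{"dp":[0,0,0],"angular":[0,0,0]},{"dp":[0,0,0],"angular":[0,0,0]},{"dp":[0,0,0],"angular":[0,0,0]}]' --claw 1 --squeeze 70

```text
clock: 14.92
ee_pos: [598.7, 390.1, 22.8]
eef_rot: [0.347, 3.119, 0.004]
ft_force: [-0.6, -1.4, 7.0]
grip_width: 0.732
gripper_force: 77.4
```

Call:
move_arm --moves '[{"dp":[0,0,0.07],"angular":[0,0,0]},{"dp":[0,0,0.07],"angular":[0,0,0]},{"dp":[0,0,0.07],"angular":[0,0,0]},{"dp":[0,0,0.07],"angular":[0,0,0]},{"dp":[0,0,0.07],"angular":[0,0,0]},{"dp":[0,0,0.07],"angular":[0,0,0]},{"dp":[0,0,0.07],"angular":[0,0,0]},{"dp":[0,0,0.07],"angular":[0,0,0]},{"dp":[0,0,0.07],"angular":[0,0,0]},{"dp":[0,0,0.07],"angular":[0,0,0]},{"dp":[0,0,0],"angular":[0,0,0]},{"dp":[0,0,0],"angular":[0,0,0]}]'

```text
clock: 15.92
ee_pos: [597.7, 390.0, 161.8]
eef_rot: [0.346, 3.121, 0.003]
ft_force: [-0.7, -0.5, -2.5]
grip_width: 0.732
gripper_force: 77.3
```

```bash
python3 - <<'E'
from h import *
s=get_state();c=cam('wrist');save(c,'w7')
H=hsv(c);m=cv2.inRange(H,np.array((105,120,50)),np.array((130,255,255)))|cv2.inRange(H,np.array((22,140,120)),np.array((35,255,255)))
b=max(cv2.findContours(m,0,1)[0],key=cv2.contourArea);print(cv2.boundingRect(b))
x,y,w,h=cv2.boundingRect(b)
cs=m[y+3].nonzero()[0];cs=cs[(cs>150)&(cs<500)];print(y,cs.min(),cs.max())
E=onz(c,[(cs.min(),y),(cs.max(),y)],s['ee_pos'][2]+29.5);M=R.from_rotvec(s['eef_rot']).as_matrix();print(np.round((E-s['ee_pos'])@M,1))
plan(485,27.3,160,80.4)
E
```

```text
(230, 122, 194, 298)
122 217 432
[[ 71.5 -32.4 -29.7]
 [ 71.4  30.3 -29.5]]
t 16.0 at [597.3 389.3 160.3] yaw 77.3 z [ 0. -0. -1.] q7 0.45 | dmm [-1.123e+02 -3.620e+02 -3.000e-01] dp [-5.6150e-01 -1.8099e+00 -1.3000e-03] turn 3.1 ang 0.0085
```

Call:
move_arm --moves '[{"dp":[-0.0534,-0.105,0],"angular":[0,0,0]},{"dp":[-0.0534,-0.105,0],"angular":[0,0,0]},{"dp":[-0.0534,-0.105,0],"angular":[0,0,0]},{"dp":[-0.0534,-0.105,0],"angular":[0,0,0.002]},{"dp":[-0.0534,-0.105,0],"angular":[0,0,0.002]},{"dp":[-0.0534,-0.105,0],"angular":[0,0,0.002]},{"dp":[-0.0534,-0.105,0],"angular":[0,0,0.0025]},{"dp":[-0.0534,-0.105,0],"angular":[0,0,0]},{"dp":[-0.0534,-0.105,0],"angular":[0,0,0]},{"dp":[-0.0534,-0.105,0],"angular":[0,0,0]},{"dp":[-0.0534,-0.105,0],"angular":[0,0,0]},{"dp":[0,-0.1078,0],"angular":[0,0,0]},{"dp":[0,-0.1078,0],"angular":[0,0,0]},{"dp":[0,-0.1078,0],"angular":[0,0,0]},{"dp":[0,-0.1078,0],"angular":[0,0,0]},{"dp":[0,-0.1078,0],"angular":[0,0,0]},{"dp":[0,-0.1078,0],"angular":[0,0,0]},{"dp":[0,0,0],"angular":[0,0,0]},{"dp":[0,0,0],"angular":[0,0,0]}]'

```text
clock: 17.55
ee_pos: [479.1, 26.9, 159.1]
eef_rot: [-0.269, -3.128, 0.001]
ft_force: [0.3, 0.4, -1.5]
grip_width: 0.73
gripper_force: 77.7
```

```bash
python3 - <<'E'
from h import *
s=get_state();c=cam('wrist')
H=hsv(c);m=cv2.inRange(H,np.array((105,120,50)),np.array((130,255,255)))|cv2.inRange(H,np.array((22,140,120)),np.array((35,255,255)))
m[:,:150]=0;m[:,480:]=0
b=max(cv2.findContours(m,0,1)[0],key=cv2.contourArea);x,y,w,h=cv2.boundingRect(b)
cs=m[y+3].nonzero()[0];print(y,cs.min(),cs.max(),s['grip_width'])
plan(479.7,28.9,102,80.4)
E
```

```text
122 217 433 0.7297265148822139
t 17.6 at [479.2  28.7 159.4] yaw 80.3 z [-0.002  0.001 -1.   ] q7 1.03 | dmm [  0.5   0.2 -57.4] dp [ 0.0027  0.001  -0.2872] turn 0.1 ang 0.0002
```

Grip unchanged. Lower from 160 to 102, then to contact.

Call:
move_arm --moves '[{"dp":[0,0,-0.03],"angular":[0,0,0]},{"dp":[0,0,-0.03],"angular":[0,0,0]},{"dp":[0,0,-0.03],"angular":[0,0,0]},{"dp":[0,0,-0.03],"angular":[0,0,0]},{"dp":[0,0,-0.03],"angular":[0,0,0]},{"dp":[0,0,-0.03],"angular":[0,0,0]},{"dp":[0,0,-0.03],"angular":[0,0,0]},{"dp":[0,0,-0.03],"angular":[0,0,0]},{"dp":[0,0,-0.03],"angular":[0,0,0]},{"dp":[0,0,-0.02],"angular":[0,0,0]},{"dp":[0,0,0],"angular":[0,0,0]},{"dp":[0,0,0],"angular":[0,0,0]}]'

```text
clock: 18.6
ee_pos: [479.8, 28.9, 101.9]
eef_rot: [-0.263, -3.13, -0.0]
ft_force: [1.1, -0.3, -2.1]
grip_width: 0.732
gripper_force: 77.6
```

Call:
move_arm --moves '[{"dp":[0,0,-0.01],"angular":[0,0,0]},{"dp":[0,0,-0.01],"angular":[0,0,0]},{"dp":[0,0,0],"angular":[0,0,0]},{"dp":[0,0,0],"angular":[0,0,0]}]'

```text
clock: 18.93
ee_pos: [480.7, 29.2, 99.7]
eef_rot: [0.263, 3.129, -0.001]
ft_force: [-2.2, -0.3, 5.6]
grip_width: 0.733
gripper_force: 78.6
```

Call:
move_arm --moves '[{"dp":[0,0,0],"angular":[0,0,0]},{"dp":[0,0,0],"angular":[0,0,0]},{"dp":[0,0,0],"angular":[0,0,0]},{"dp":[0,0,0],"angular":[0,0,0]},{"dp":[0,0,0],"angular":[0,0,0]}]' --claw -1

```text
clock: 19.35
ee_pos: [480.0, 28.9, 98.1]
eef_rot: [0.263, 3.13, 0.0]
ft_force: [-0.4, -0.6, 0.9]
grip_width: 0.997
gripper_force: 0.0
```

Call:
move_arm --moves '[{"dp":[0,0,0.04],"angular":[0,0,0]},{"dp":[0,0,0.06],"angular":[0,0,0]},{"dp":[0,0,0.08],"angular":[0,0,0]},{"dp":[0,0,0.08],"angular":[0,0,0]},{"dp":[0,0,0.08],"angular":[0,0,0]},{"dp":[0,0,0.08],"angular":[0,0,0]},{"dp":[0,0,0.08],"angular":[0,0,0]},{"dp":[0,0,0.08],"angular":[0,0,0]},{"dp":[0,0,0.08],"angular":[0,0,0]},{"dp":[0,0,0.08],"angular":[0,0,0]},{"dp":[0,0,0.08],"angular":[0,0,0]},{"dp":[0,0,0.08],"angular":[0,0,0]},{"dp":[0,0,0],"angular":[0,0,0]},{"dp":[0,0,0],"angular":[0,0,0]}]'

```text
clock: 20.52
ee_pos: [480.6, 29.4, 279.6]
eef_rot: [0.262, 3.127, 0.0]
ft_force: [0.3, -1.1, -0.5]
grip_width: 1.0
gripper_force: 0.0
```

```bash
python3 - <<'E'
from h import *
c=cam('wrist');save(c,'w8')
s=cam('scene');cv2.imwrite('pics/s8.png',cv2.resize(s[0][200:320,280:440],None,fx=5,fy=5,interpolation=2)[:,:,::-1])
plan(479.7,28.9,102,80.4)
E
```

```text
t 20.6 at [479.5  28.9 277.8] yaw 80.4 z [-0.001 -0.    -1.   ] q7 1.11 | dmm [   0.2    0.  -175.8] dp [ 1.100e-03  1.000e-04 -8.791e-01] turn -0.0 ang -0.0
```

View pics/w8.png

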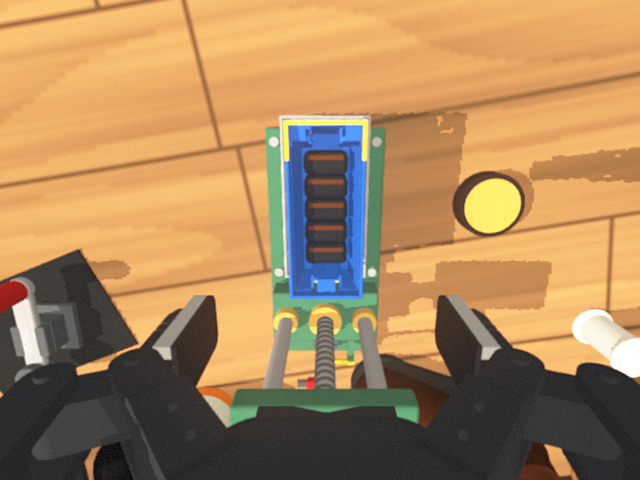

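View pics/s8.png

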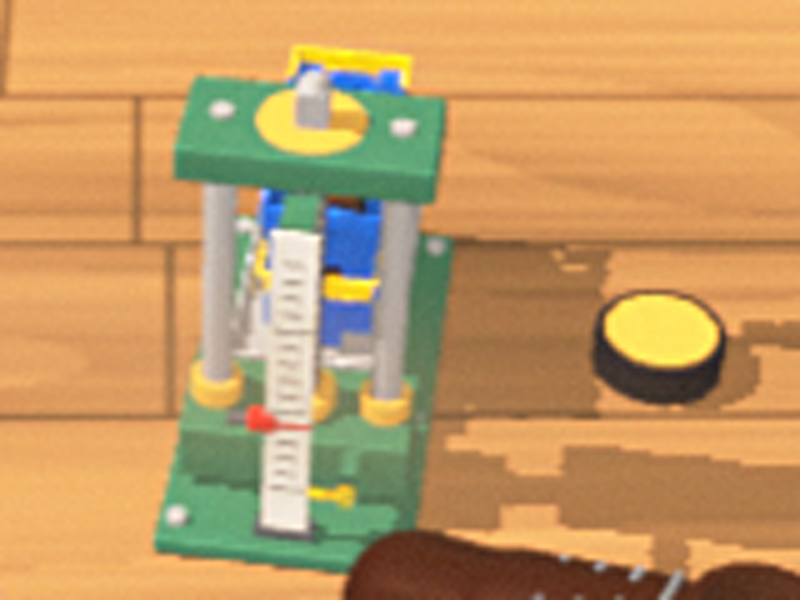

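The stack is seated. The top tray rim runs from (283,120) to (371,120) to (363,297), yellow away from the column, and the lower yellow end is at the column. In the scene crop the red clip's mid line is at full-picture (342,285) and the pointer tip at about (342,298). Next I'll look at the square from above.

Call:
move_arm --moves '[{"dp":[0,0,0.037],"angular":[0,0,0]},{"dp":[0,0,0.037],"angular":[0,0,0]},{"dp":[0,0,0.037],"angular":[0,0,0]},{"dp":[0.082,-0.0143,0],"angular":[0,0,0]},{"dp":[0.082,-0.0143,0],"angular":[0,0,0]},{"dp":[0.082,-0.0143,0],"angular":[0,0,0]},{"dp":[0.082,-0.0143,0],"angular":[0,0,0]},{"dp":[0.082,-0.0143,0],"angular":[0,0,0]},{"dp":[0.082,-0.0143,0],"angular":[0,0,0]},{"dp":[0.082,-0.0143,0],"angular":[0,0,0]},{"dp":[0.082,-0.0143,0],"angular":[0,0,0]},{"dp":[0,0,0],"angular":[0,0,0]},{"dp":[0,0,0],"angular":[0,0,0]},{"dp":[0,0,0],"angular":[0,0,0]}]'

```text
clock: 21.78
ee_pos: [610.6, 6.6, 300.6]
eef_rot: [-0.262, -3.13, -0.001]
ft_force: [0.7, 0.1, -0.4]
grip_width: 1.002
gripper_force: 0.0
```

```bash
python3 - <<'E'
from h import *
c=cam('wrist');H=hsv(c)
g=blobs(c,(50,80,30),(90,255,255),2000)[0];print('green',rect(c,g,225),cv2.boundingRect(g))
y=blobs(c,(15,110,90),(35,255,255),300,(200,120,460,420),9)[0];print('collar',rect(c,y,225),cv2.boundingRect(y))
x,y0,w,h=cv2.boundingRect(y)
save(c,'w9',(x-15,y0-15,x+w+15,y0+h+15),4);print('roi',x-15,y0-15)
plan(611,6,300,80.4)
s=cam('scene');t=cam('top')
for b in blobs(s,(0,150,100),(8,255,255),3,(320,270,350,300)): print('clip',cv2.boundingRect(b))
for b in blobs(s,(22,140,120),(35,255,255),3,(335,288,360,310)): print('pointer',cv2.boundingRect(b))
E
```

```text
green [612.2   5.2 121.5  63.5  80.3] (225, 197, 201, 98)
collar [634.4  -2.  204.8 177.5  -6.3] (200, 120, 256, 300)
roi 185 105
t 21.8 at [610.4   6.6 300.8] yaw 80.4 z [-0.  0. -1.] q7 1.08 | dmm [ 0.6 -0.6 -0.8] dp [ 0.0029 -0.0029 -0.004 ] turn -0.0 ang -0.0001
clip (329, 281, 6, 5)
pointer (342, 297, 9, 4)
```

View pics/w9.png

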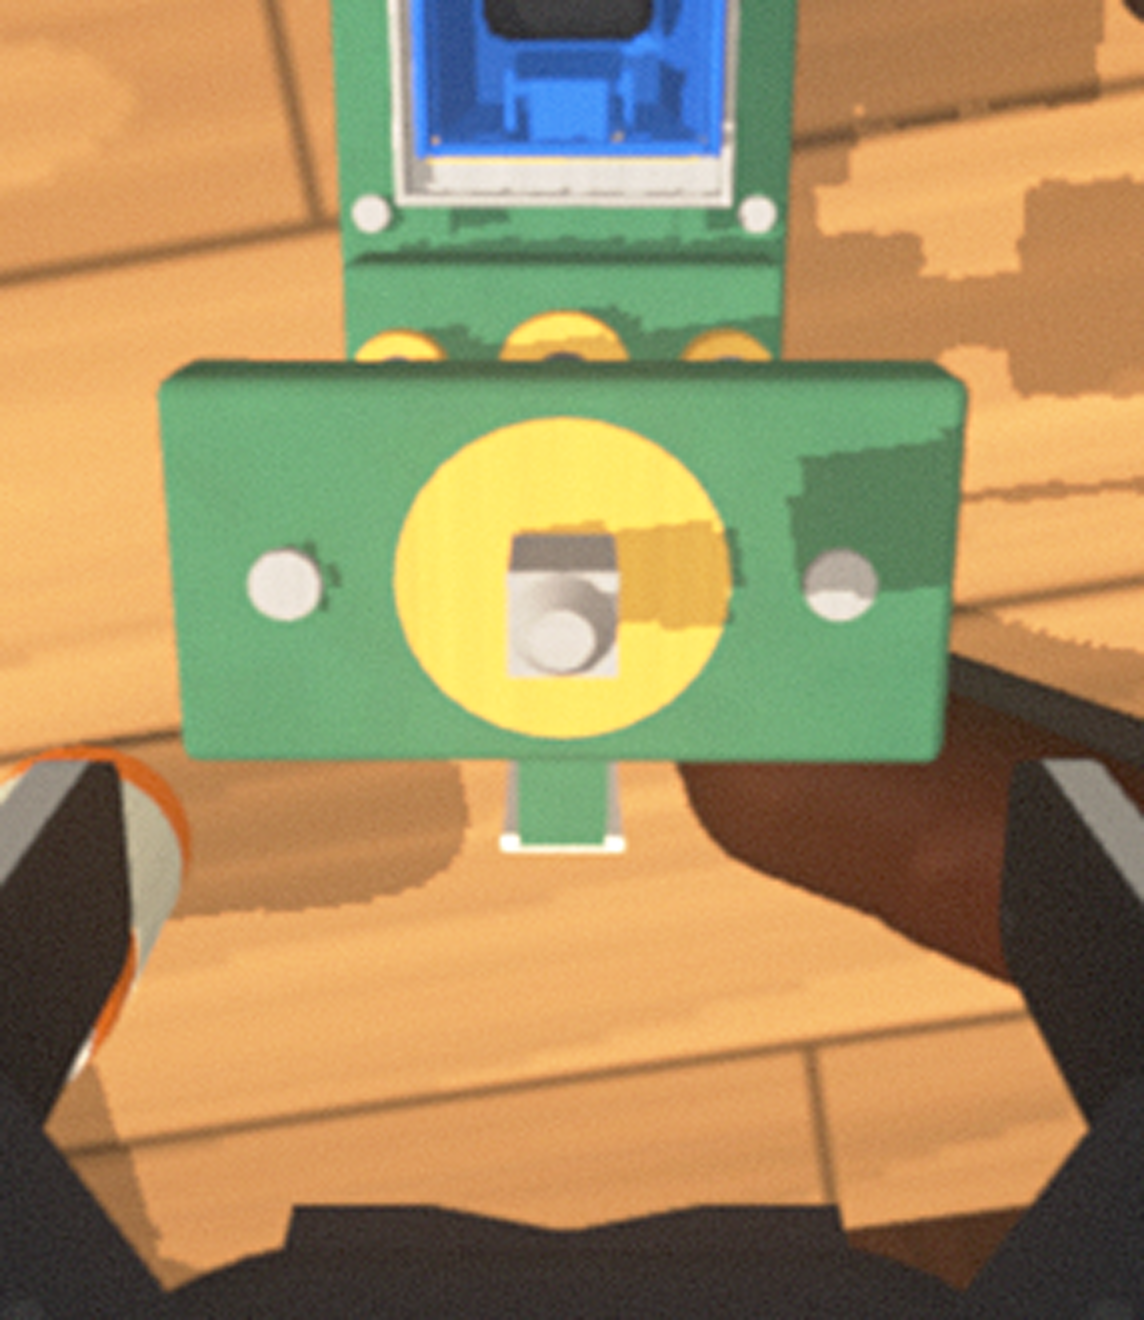

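The wrist view shows the square, top face centred at full pixel (326,261), with its faces parallel to the lift's axes. The collar centre is at (325.8,249.5) and the top plate rect at (612,5). That crop came out larger than I meant, so I'll keep later ones within 800x600.

```bash
python3 - <<'E'
from h import *
c=cam('wrist')
print('sq',onz(c,[(326,261)],245)[0],'collar',onz(c,[(325.75,249.5)],226)[0])
t=cam('top');s=cam('scene')
# crank from top picture
h=onz(t,[(418.4,242)],92)[0];k=onz(t,[(424,207.6)],52)[0]
d=h-k;u=d[:2]/np.hypot(*d[:2]);print('handle',h,'cw',k,'len',np.hypot(*d[:2]),'yaw',np.degrees(np.arctan2(d[1],d[0])),'hub',h[:2]-65*u)
# clip/pointer heights on lift plane x=L: scene rays
a=np.radians(-9.6);n=np.array([np.cos(a),np.sin(a),0]);o0=np.array([483.,27.3,0])
def tri(p,q):
    o1,d1=ray(s,[p]);o2,d2=ray(t,[q]);A=np.c_[d1[0],-d2[0]];l=np.linalg.lstsq(A,o2-o1,rcond=None)[0]
    return (o1+d1[0]*l[0]+o2+d2[0]*l[1])/2
for p,q in [((331.5,283),(316.4,192.4))]:
    X=tri(p,q);L=(X-o0)@n;print('clip3d',X,'lift x',L)
for L in (175,180,190,200):
    out=[]
    for p in [(331.5,283.2),(342.4,285.2),(346,298.6),(342.5,298.4)]:
        o,d=ray(s,[p]);d=d[0];lam=((o0-o)@n+L)/(d@n);out.append(round((o+lam*d)[2],1))
    print(L,out)
print('mat',[np.round(onz(t,[(380+(x-400)/5+5,190+y/5)],3)[0],1).tolist() for x,y in [(418,92),(735,30),(780,243),(467,306)]])
E
```

```text
sq [613.88360346   4.96633515 245.        ] collar [613.31404228   4.89575577 226.        ]
handle [ 521.1548988 -322.2317646   92.       ] cw [ 629.05522538 -343.75354845   52.        ] len 110.02575905542515 yaw 168.7198281544233 hub [ 584.89925546 -334.94620495]
clip3d [663.09482997 -16.67497593  85.21563861] lift x 184.90644027475832
175 [np.float64(75.9), np.float64(73.3), np.float64(30.3), np.float64(29.6)]
180 [np.float64(80.3), np.float64(77.7), np.float64(34.9), np.float64(34.3)]
190 [np.float64(89.1), np.float64(86.5), np.float64(44.1), np.float64(43.5)]
200 [np.float64(97.9), np.float64(95.3), np.float64(53.4), np.float64(52.7)]
mat [[630.3, -241.5, 3.0], [673.7, -437.6, 3.0], [541.3, -466.4, 3.0], [497.5, -273.9, 3.0]]
```

Call:
move_arm --moves '[{"dp":[-0.0081,-0.1066,0],"angular":[0,0,0]},{"dp":[-0.0081,-0.1066,0],"angular":[0,0,0]},{"dp":[-0.0081,-0.1066,0],"angular":[0,0,0]},{"dp":[-0.0081,-0.1066,0],"angular":[0,0,0]},{"dp":[-0.0081,-0.1066,0],"angular":[0,0,0]},{"dp":[-0.0081,-0.1066,0],"angular":[0,0,0]},{"dp":[-0.0081,-0.1066,0],"angular":[0,0,0]},{"dp":[-0.0081,-0.1066,0],"angular":[0,0,0]},{"dp":[-0.0081,-0.1066,-0.0375],"angular":[0,0,0]},{"dp":[-0.0081,-0.1066,-0.0375],"angular":[0,0,0]},{"dp":[-0.0081,-0.1066,-0.0375],"angular":[0,0,0]},{"dp":[-0.0081,-0.1066,-0.0375],"angular":[0,0,0]},{"dp":[-0.0081,-0.1066,-0.0375],"angular":[0,0,0]},{"dp":[-0.0081,-0.1066,-0.0375],"angular":[0,0,0]},{"dp":[-0.0081,-0.1066,-0.0375],"angular":[0,0,0]},{"dp":[-0.0081,-0.1066,-0.0375],"angular":[0,0,-0.0047]},{"dp":[0,0,0],"angular":[0,0,0]},{"dp":[0,0,0],"angular":[0,0,0]},{"dp":[0,0,0],"angular":[0,0,0]}]'

```text
clock: 23.67
ee_pos: [585.5, -334.1, 240.5]
eef_rot: [0.309, 3.126, 0.002]
ft_force: [-0.3, 0.6, 0.3]
grip_width: 1.001
gripper_force: 0.0
```

```bash
python3 - <<'E'
from h import *
c=cam('wrist');save(c,'w10')
plan(585,-335,20,78.7)
for b in blobs(c,(0,150,80),(8,255,255),60): print('red',cv2.boundingRect(b))
E
```

```text
t 23.7 at [ 585.9 -333.3  240.9] yaw 78.8 z [ 0.001  0.001 -1.   ] q7 1.59 | dmm [  -0.9   -1.7 -220.9] dp [-0.0045 -0.0083 -1.1047] turn -0.1 ang -0.0003
red (309, 125, 33, 32)
```

View pics/w10.png

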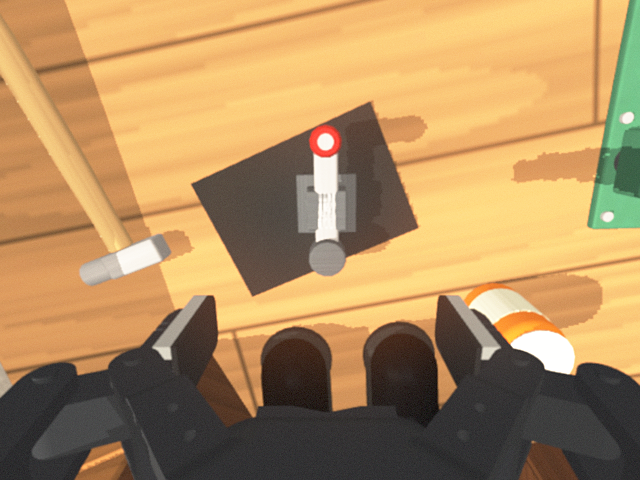

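The crank's foot is at (298-356, 175-232), centred at (327,203.5). The handle top is at (325.5,141) and the counterweight at (327,257). The crank is aligned with the hand.

```bash
python3 - <<'E'
from h import *
c=cam('wrist')
F=onz(c,[(298,175),(355,175),(356,232),(299,232)],11);print('foot',F.mean(0),np.linalg.norm(F[0]-F[1]),np.linalg.norm(F[1]-F[2]))
h=onz(c,[(325.5,141.3)],95)[0];k=onz(c,[(327,257)],55)[0];d=h-k
print(h,k,np.hypot(*d[:2]),np.degrees(np.arctan2(d[1],d[0])))
plan(*F.mean(0)[:2],20,78.7)
t=cam('top');b=blobs(t,(0,0,0),(179,140,75),400,(380,190,470,255),15)
E
```

```text
foot [ 592.12164377 -333.99542671   11.        ] 57.33276845123079 59.67487568973295
[ 527.33599331 -322.64414042   95.        ] [ 633.13984131 -342.32290991   55.        ] 107.61834519066929 169.46378265473882
t 23.8 at [ 586.  -333.1  241.2] yaw 78.8 z [ 0.001  0.001 -1.   ] q7 1.59 | dmm [   6.1   -0.9 -221.2] dp [ 0.0305 -0.0043 -1.1058] turn -0.1 ang -0.0004
```

Call:
move_arm --moves '[{"dp":[0.0014,-0.0003,-0.0874],"angular":[0,0,0.0011]},{"dp":[0.0014,-0.0003,-0.0874],"angular":[0,0,0]},{"dp":[0.0014,-0.0003,-0.0874],"angular":[0,0,0]},{"dp":[0.0014,-0.0003,-0.0874],"angular":[0,0,0]},{"dp":[0.0014,-0.0003,-0.0874],"angular":[0,0,0]},{"dp":[0.0014,-0.0003,-0.0874],"angular":[0,0,0]},{"dp":[0.0014,-0.0003,-0.0874],"angular":[0,0,0]},{"dp":[0.0014,-0.0003,-0.0874],"angular":[0,0,0]},{"dp":[0.0014,-0.0003,-0.0874],"angular":[0,0,0]},{"dp":[0.0014,-0.0003,-0.0874],"angular":[0,0,0]},{"dp":[0.0014,-0.0003,-0.0874],"angular":[0,0,0]},{"dp":[0.0014,-0.0003,-0.0874],"angular":[0,0,0]},{"dp":[0.0014,-0.0003,-0.0874],"angular":[0,0,0]},{"dp":[0,0,0],"angular":[0,0,0]},{"dp":[0,0,0],"angular":[0,0,0]}]'

```text
clock: 25.07
ee_pos: [588.6, -334.8, 12.7]
eef_rot: [-0.296, -3.126, -0.001]
ft_force: [1.3, -0.4, 0.5]
grip_width: 0.998
gripper_force: 0.0
```

Call:
move_arm --moves '[{"dp":[0,0,0],"angular":[0,0,0]},{"dp":[0,0,0],"angular":[0,0,0]},{"dp":[0,0,0],"angular":[0,0,0]},{"dp":[0,0,0],"angular":[0,0,0]},{"dp":[0,0,0],"angular":[0,0,0]},{"dp":[0,0,0],"angular":[0,0,0]},{"dp":[0,0,0],"angular":[0,0,0]},{"dp":[0,0,0],"angular":[0,0,0]},{"dp":[0,0,0],"angular":[0,0,0]},{"dp":[0,0,0],"angular":[0,0,0]},{"dp":[0,0,0],"angular":[0,0,0]}]' --claw 1 --squeeze 110

```text
clock: 25.98
ee_pos: [590.2, -335.8, 14.9]
eef_rot: [0.298, 3.124, -0.0]
ft_force: [0.3, 0.2, 6.3]
grip_width: 0.428
gripper_force: 112.0
```

Call:
move_arm --moves '[{"dp":[0,0,0.05],"angular":[0,0,0]},{"dp":[0,0,0.05],"angular":[0,0,0]},{"dp":[0,0,0.05],"angular":[0,0,0]},{"dp":[0,0,0.05],"angular":[0,0,0]},{"dp":[0,0,0.05],"angular":[0,0,0]},{"dp":[0,0,0.05],"angular":[0,0,0]},{"dp":[0,0,0],"angular":[0,0,0]},{"dp":[0,0,0],"angular":[0,0,0]}]'

```text
clock: 26.65
ee_pos: [589.6, -336.0, 74.3]
eef_rot: [0.298, 3.125, -0.001]
ft_force: [0.2, -0.1, -5.5]
grip_width: 0.427
gripper_force: 111.0
```

```bash
python3 - <<'E'
from h import *
s=get_state();print(np.round(s['moment'],2))
c=cam('wrist');save(c,'w11')
plan(612,5.5,300,80.4)
for b in blobs(c,(0,150,80),(8,255,255),60): print('red',cv2.boundingRect(b))
E
```

```text
[ 0.   -0.03  0.06]
t 26.7 at [ 588.8 -335.9   73.2] yaw 79.1 z [-0. -0. -1.] q7 1.52 | dmm [ 23.2 341.4 226.8] dp [0.1161 1.7069 1.1339] turn 1.3 ang 0.0036
red (255, 87, 142, 140)
```

View pics/w11.png

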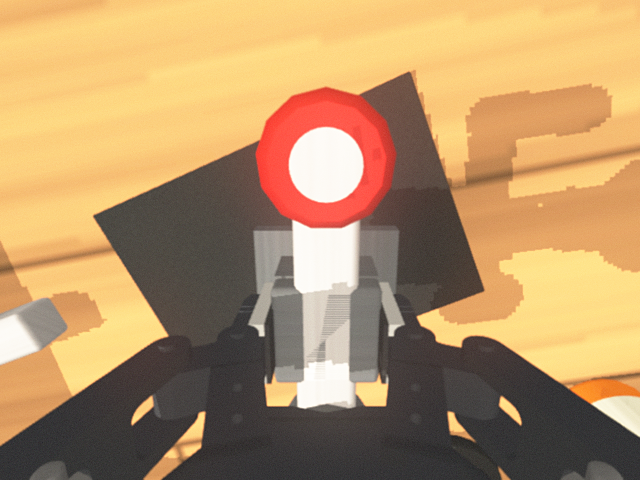

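The crank is held level (about 5.5 N). Its foot's far edge runs from (254,231) to (398,231), and the handle top's centre is at (326,157). From here on I'll work from numbers only.

```bash
python3 - <<'E'
from h import *
s=get_state();c=cam('wrist');M=R.from_rotvec(s['eef_rot']).as_matrix();z=s['ee_pos'][2]
L=lambda P:np.round((P-s['ee_pos'])@M,1).tolist()
for dz in (-4,-2,0): print('foot edge',dz,L(onz(c,[(254,231),(398,231)],z+dz)))
for dz in (80,82,84): print('handle',dz,L(onz(c,[(326,157),(326,164)],z+dz)))
g=cv2.cvtColor(c[0],cv2.COLOR_RGB2GRAY).astype(int)
print(g[222:240,270].tolist(), g[245,240:280].tolist(), g[245,380:412].tolist())
E
```

```text
foot edge -4 [[28.9, -30.5, 4.0], [28.9, 29.0, 4.0]]
foot edge -2 [[29.5, -30.1, 2.0], [29.4, 28.6, 2.0]]
foot edge 0 [[30.1, -29.6, 0.0], [30.0, 28.2, -0.0]]
handle 80 [[65.3, -0.7, -80.0], [64.2, -0.7, -80.0]]
handle 82 [[65.5, -0.7, -82.0], [64.4, -0.7, -82.0]]
handle 84 [[65.6, -0.7, -84.0], [64.6, -0.7, -84.0]]
[86, 89, 84, 94, 96, 101, 96, 98, 115, 152, 158, 159, 159, 154, 153, 157, 157, 156] [72, 78, 75, 78, 81, 78, 76, 79, 79, 79, 79, 82, 77, 90, 125, 156, 154, 156, 151, 154, 152, 150, 151, 158, 159, 157, 160, 157, 159, 154, 155, 154, 158, 157, 160, 163, 161, 163, 163, 162] [122, 119, 121, 120, 119, 121, 124, 118, 118, 114, 118, 120, 119, 118, 121, 123, 120, 110, 93, 68, 68, 64, 69, 65, 65, 65, 63, 65, 60, 69, 61, 64]
```

Call:
move_arm --moves '[{"dp":[0,0,0.106],"angular":[0,0,0]},{"dp":[0,0,0.106],"angular":[0,0,0]},{"dp":[0,0,0.106],"angular":[0,0,0]},{"dp":[0,0,0.106],"angular":[0,0,0]},{"dp":[0,0,0.106],"angular":[0,0,0]},{"dp":[0,0,0.106],"angular":[0,0,0]},{"dp":[0,0,0.106],"angular":[0,0,0]},{"dp":[0,0,0.106],"angular":[0,0,0]},{"dp":[0,0,0.106],"angular":[0,0,0]},{"dp":[0,0,0.106],"angular":[0,0,0]},{"dp":[0,0,0],"angular":[0,0,0.0036]}]'

```text
clock: 27.67
ee_pos: [590.7, -335.8, 289.6]
eef_rot: [0.262, 3.123, -0.003]
ft_force: [0.3, -0.5, -3.7]
grip_width: 0.426
gripper_force: 111.6
```

Call:
move_arm --moves '[{"dp":[0.0069,0.0948,0],"angular":[0,0,0]},{"dp":[0.0069,0.0948,0],"angular":[0,0,0]},{"dp":[0.0069,0.0948,0],"angular":[0,0,0]},{"dp":[0.0069,0.0948,0],"angular":[0,0,0]},{"dp":[0.0069,0.0948,0],"angular":[0,0,0]},{"dp":[0.0069,0.0948,0],"angular":[0,0,0]},{"dp":[0.0069,0.0948,0],"angular":[0,0,0]},{"dp":[0.0069,0.0948,0],"angular":[0,0,0]},{"dp":[0.0069,0.0948,0],"angular":[0,0,0]},{"dp":[0.0069,0.0948,0],"angular":[0,0,0]},{"dp":[0.0069,0.0948,0],"angular":[0,0,0]},{"dp":[0.0069,0.0948,0],"angular":[0,0,0]},{"dp":[0.0069,0.0948,0],"angular":[0,0,0]},{"dp":[0.0069,0.0948,0],"angular":[0,0,0]},{"dp":[0.0069,0.0948,0],"angular":[0,0,0]},{"dp":[0.0069,0.0948,0],"angular":[0,0,0]},{"dp":[0.0069,0.0948,0],"angular":[0,0,0]},{"dp":[0.0067,0.0939,0],"angular":[0,0,0]},{"dp":[0,0,0],"angular":[0,0,0]},{"dp":[0,0,0],"angular":[0,0,0]}]'

```text
clock: 29.33
ee_pos: [612.6, 7.4, 283.3]
eef_rot: [-0.255, -3.128, -0.001]
ft_force: [-0.7, -0.5, -5.9]
grip_width: 0.428
gripper_force: 111.4
```

```bash
python3 - <<'E'
from h import *
c=cam('wrist')
plan(613.6,5.2,262,80.4);print(get_state()['grip_width'])
for b in blobs(c,(0,150,80),(8,255,255),1000): print('red',cv2.boundingRect(b))
print([np.round(get_state()['ee_pos'],1).tolist()])
g=blobs(c,(50,80,30),(90,255,255),500)
for b in g: print('green',cv2.boundingRect(b))
E
```

```text
t 29.4 at [613.    5.2 283.4] yaw 80.5 z [-0.002 -0.001 -1.   ] q7 1.08 | dmm [  0.6  -0.  -21.4] dp [ 0.0032 -0.     -0.1072] turn -0.1 ang -0.0003
0.429328607793163
red (256, 87, 140, 141)
red (417, 298, 97, 50)
[[613.0, 5.2, 283.4]]
green (215, 202, 76, 102)
green (261, 0, 18, 119)
green (396, 245, 32, 60)
green (373, 0, 18, 88)
```

Call:
move_arm --moves '[{"dp":[0,0,-0.016],"angular":[0,0,0]},{"dp":[0,0,-0.016],"angular":[0,0,0]},{"dp":[0,0,-0.016],"angular":[0,0,0]},{"dp":[0,0,-0.016],"angular":[0,0,0]},{"dp":[0,0,-0.016],"angular":[0,0,0]},{"dp":[0,0,-0.016],"angular":[0,0,0]},{"dp":[0,0,-0.016],"angular":[0,0,0]},{"dp":[0,0,-0.016],"angular":[0,0,0]},{"dp":[0,0,0],"angular":[0,0,0]},{"dp":[0,0,0],"angular":[0,0,0]}]'

```text
clock: 30.22
ee_pos: [613.5, 5.2, 259.2]
eef_rot: [-0.263, -3.13, 0.0]
ft_force: [0.6, -0.4, -6.0]
grip_width: 0.427
gripper_force: 111.4
```

Call:
move_arm --moves '[{"dp":[0,0,-0.01],"angular":[0,0,0]},{"dp":[0,0,-0.01],"angular":[0,0,0]},{"dp":[0,0,-0.01],"angular":[0,0,0]},{"dp":[0,0,0],"angular":[0,0,0]}]'

```text
clock: 30.55
ee_pos: [613.4, 5.1, 252.9]
eef_rot: [-0.263, -3.13, 0.0]
ft_force: [-0.3, -0.4, -5.7]
grip_width: 0.428
gripper_force: 111.4
```

Call:
move_arm --moves '[{"dp":[0,0,-0.01],"angular":[0,0,0]},{"dp":[0,0,-0.01],"angular":[0,0,0]},{"dp":[0,0,-0.01],"angular":[0,0,0]},{"dp":[0,0,-0.01],"angular":[0,0,0]},{"dp":[0,0,-0.01],"angular":[0,0,0]},{"dp":[0,0,0],"angular":[0,0,0]}]'

```text
clock: 31.05
ee_pos: [613.3, 5.1, 242.8]
eef_rot: [-0.263, -3.13, 0.0]
ft_force: [0.3, 0.1, -6.4]
grip_width: 0.424
gripper_force: 111.4
```

Call:
move_arm --moves '[{"dp":[0,0,-0.01],"angular":[0,0,0]},{"dp":[0,0,-0.01],"angular":[0,0,0]},{"dp":[0,0,0],"angular":[0,0,0]},{"dp":[0,0,0],"angular":[0,0,0]}]'

```text
clock: 31.38
ee_pos: [613.6, 5.2, 239.3]
eef_rot: [-0.263, -3.13, 0.0]
ft_force: [-0.1, -0.6, -6.1]
grip_width: 0.424
gripper_force: 111.4
```

Call:
move_arm --moves '[{"dp":[0,0,-0.008],"angular":[0,0,0]},{"dp":[0,0,0],"angular":[0,0,0]},{"dp":[0,0,0],"angular":[0,0,0]}]'

```text
clock: 31.63
ee_pos: [613.6, 5.2, 237.8]
eef_rot: [-0.263, -3.13, 0.0]
ft_force: [0.6, 0.1, -6.5]
grip_width: 0.427
gripper_force: 111.4
```

Call:
move_arm --moves '[{"dp":[0,0,-0.007],"angular":[0,0,0]},{"dp":[0,0,0],"angular":[0,0,0]},{"dp":[0,0,0],"angular":[0,0,0]}]'

```text
clock: 31.88
ee_pos: [613.8, 5.3, 236.9]
eef_rot: [0.263, 3.13, 0.0]
ft_force: [0.1, 0.1, -4.2]
grip_width: 0.428
gripper_force: 111.6
```

Call:
move_arm --moves '[{"dp":[0,0,0],"angular":[0,0,0]},{"dp":[0,0,0],"angular":[0,0,0]},{"dp":[0,0,0],"angular":[0,0,0]},{"dp":[0,0,0],"angular":[0,0,0]},{"dp":[0,0,0],"angular":[0,0,0]},{"dp":[0,0,0],"angular":[0,0,0]}]' --claw -1

```text
clock: 32.38
ee_pos: [613.8, 5.3, 236.8]
eef_rot: [0.263, 3.13, 0.0]
ft_force: [0.5, -0.4, 0.2]
grip_width: 1.003
gripper_force: 0.0
```

Call:
move_arm --moves '[{"dp":[0,0,0.03],"angular":[0,0,0]},{"dp":[0,0,0.06],"angular":[0,0,0]},{"dp":[0,0,0.08],"angular":[0,0,0]},{"dp":[0,0,0.08],"angular":[0,0,0]},{"dp":[0,0,0.08],"angular":[0,0,0]},{"dp":[0,0,0.08],"angular":[0,0,0]},{"dp":[0,0,0.08],"angular":[0,0,0]},{"dp":[-0.08,0.0135,0],"angular":[0,0,0]},{"dp":[-0.08,0.0135,0],"angular":[0,0,0]},{"dp":[-0.08,0.0135,0],"angular":[0,0,0]},{"dp":[-0.08,0.0135,0],"angular":[0,0,0]},{"dp":[0,0,0],"angular":[0,0,0]},{"dp":[0,0,0],"angular":[0,0,0]}]'

```text
clock: 33.47
ee_pos: [549.6, 16.1, 335.5]
eef_rot: [0.262, 3.129, -0.001]
ft_force: [0.4, 0.8, -0.1]
grip_width: 1.002
gripper_force: 0.0
```

```bash
python3 - <<'E'
from h import *
c=cam('wrist');s=get_state();M=R.from_rotvec(s['eef_rot']).as_matrix()
for b in blobs(c,(0,150,80),(8,255,255),800):
    x,y,w,h=cv2.boundingRect(b);P=onz(c,[(x+w/2,y+h/2)],317);print('red',x,y,w,h,P[0],((P-s['ee_pos'])@M)[0])
plan(549.5,16.1,275,80.4)
t=cam('top')
for b in blobs(t,(0,150,80),(8,255,255),8,(260,170,350,290)): print('top red',cv2.boundingRect(b),rect(t,b,317))
E
```

```text
red 301 231 51 72 [542.30120899  16.79606011 317.        ] [ 8.01873133 -0.1996749  18.03106064]
t 33.5 at [550.2  15.7 335. ] yaw 80.4 z [ 0.002 -0.001 -1.   ] q7 1.09 | dmm [ -0.7   0.4 -60. ] dp [-0.0036  0.0022 -0.3002] turn 0.0 ang 0.0001
```

Call:
move_arm --moves '[{"dp":[0,0,-0.0425],"angular":[0,0,0]},{"dp":[0,0,-0.0425],"angular":[0,0,0]},{"dp":[0,0,-0.0425],"angular":[0,0,0]},{"dp":[0,0,-0.0425],"angular":[0,0,0]},{"dp":[0,0,-0.0425],"angular":[0,0,0]},{"dp":[0,0,-0.0425],"angular":[0,0,0]},{"dp":[0,0,-0.0425],"angular":[0,0,0]},{"dp":[0,0,0],"angular":[0,0,0]}]'

```text
clock: 34.23
ee_pos: [548.5, 15.6, 272.7]
eef_rot: [-0.263, -3.127, 0.001]
ft_force: [-0.5, -0.5, -0.3]
grip_width: 1.0
gripper_force: 0.0
```

Call:
move_arm --moves '[{"dp":[0,0,0],"angular":[0,0,0]},{"dp":[0,0,0],"angular":[0,0,0]},{"dp":[0,0,0],"angular":[0,0,0]},{"dp":[0,0,0],"angular":[0,0,0]},{"dp":[0,0,0],"angular":[0,0,0]},{"dp":[0,0,0],"angular":[0,0,0]},{"dp":[0,0,0],"angular":[0,0,0]},{"dp":[0,0,0],"angular":[0,0,0]},{"dp":[0,0,0],"angular":[0,0,0]},{"dp":[0,0,0],"angular":[0,0,0]},{"dp":[0,0,0],"angular":[0,0,0]},{"dp":[0,0,0],"angular":[0,0,0]}]' --claw 1 --squeeze 50

```text
clock: 35.23
ee_pos: [549.9, 16.1, 275.6]
eef_rot: [0.263, 3.13, 0.0]
ft_force: [-0.5, -0.5, 5.4]
grip_width: 0.277
gripper_force: 49.2
```

```bash
python3 - <<'E'
import numpy as np
a=np.radians(170.4-18*np.arange(21));p=np.c_[np.cos(a),np.sin(a)]*65/200
d=np.round(np.diff(p,axis=0),4);print(d.tolist(),d.sum(0))
E
```

```text
[[0.0324, 0.0964], [0.0606, 0.0816], [0.0829, 0.0589], [0.097, 0.0304], [0.1017, -0.0011], [0.0964, -0.0324], [0.0816, -0.0606], [0.0589, -0.0829], [0.0304, -0.097], [-0.0011, -0.1017], [-0.0324, -0.0964], [-0.0606, -0.0816], [-0.0829, -0.0589], [-0.097, -0.0304], [-0.1017, 0.0011], [-0.0964, 0.0324], [-0.0816, 0.0606], [-0.0589, 0.0829], [-0.0304, 0.097], [0.0011, 0.1017]] [-2.16840434e-19 -1.38777878e-17]
```

Call:
move_arm --moves '[{"dp":[0.0324,0.0964,0],"angular":[0,0,0]},{"dp":[0.0606,0.0816,0],"angular":[0,0,0]},{"dp":[0.0829,0.0589,0],"angular":[0,0,0]},{"dp":[0.097,0.0304,0],"angular":[0,0,0]},{"dp":[0.1017,-0.0011,0],"angular":[0,0,0]},{"dp":[0,0,0],"angular":[0,0,0]}]'

```text
clock: 35.73
ee_pos: [625.6, 69.8, 275.5]
eef_rot: [-0.263, -3.129, -0.001]
ft_force: [-2.6, 0.0, 5.2]
grip_width: 0.278
gripper_force: 49.6
```

Call:
move_arm --moves '[{"dp":[0.0964,-0.0324,0],"angular":[0,0,0]},{"dp":[0.0816,-0.0606,0],"angular":[0,0,0]},{"dp":[0.0589,-0.0829,0],"angular":[0,0,0]},{"dp":[0.0304,-0.097,0],"angular":[0,0,0]},{"dp":[-0.0011,-0.1017,0],"angular":[0,0,0]},{"dp":[0,0,0],"angular":[0,0,0]}]'

```text
clock: 36.23
ee_pos: [677.7, -5.4, 275.5]
eef_rot: [-0.265, -3.129, -0.007]
ft_force: [-1.6, 2.1, 4.8]
grip_width: 0.281
gripper_force: 50.3
```

```bash
cat > meas.py <<'E'
from h import *
s=cam('scene');t=get_state();print(np.round(t['ee_pos'],1),np.round(t['ft_force'],1),round(t['grip_width'],3))
m=cv2.inRange(hsv(s),np.array((22,140,110)),np.array((35,255,255)));m[:,:336]=0;m[:,362:]=0;m[:278]=0;m[306:]=0
n,l,st,ce=cv2.connectedComponentsWithStats(m)
for i in range(1,n):
    if st[i,4]>3: print('yel',st[i].tolist(),ce[i].round(2))
m=cv2.inRange(hsv(s),np.array((0,150,100)),np.array((8,255,255)));m[:,:322]=0;m[:,348:]=0;m[:270]=0;m[300:]=0
v,u=m.nonzero();print('red',u.min(),u.max(),v.mean().round(2),len(v),[(k,v[u==k].mean().round(1)) for k in range(u.min(),u.max()+1) if (u==k).any()])
def zs(px,L=184.9):
    a=np.radians(-9.6);n=np.array([np.cos(a),np.sin(a),0]);o0=np.array([483.,27.3,0])
    o,d=ray(s,[px]);d=d[0];lam=((o0-o)@n+L)/(d@n);return (o+lam*d)[2]
for i in range(1,n):
    if st[i,4]>3: print('zp',zs(ce[i]))
print('zc',zs((u.mean(),v.mean())))
E
python3 meas.py
```

```text
[677.6  -5.2 275.4] [-1.5  1.2  5.5] 0.278
yel [343, 278, 3, 2, 5] [343.8 278.4]
yel [353, 279, 7, 2, 7] [356.   279.43]
yel [342, 296, 9, 4, 25] [346.16 297.24]
red 329 334 283.45 20 [(329, np.float64(284.0)), (330, np.float64(283.0)), (331, np.float64(283.0)), (332, np.float64(283.5)), (333, np.float64(284.0)), (334, np.float64(284.5))]
zp 104.07863259541375
zp 104.96314942922072
zp 44.01281261879262
zc 83.77253648618932
```

The crank turns the screw, and the pointer rises as expected. Now full turns.

Call:
move_arm --moves '[{"dp":[-0.0324,-0.0964,0],"angular":[0,0,0]},{"dp":[-0.0606,-0.0816,0],"angular":[0,0,0]},{"dp":[-0.0829,-0.0589,0],"angular":[0,0,0]},{"dp":[-0.097,-0.0304,0],"angular":[0,0,0]},{"dp":[-0.1017,0.0011,0],"angular":[0,0,0]},{"dp":[-0.0964,0.0324,0],"angular":[0,0,0]},{"dp":[-0.0816,0.0606,0],"angular":[0,0,0]},{"dp":[-0.0589,0.0829,0],"angular":[0,0,0]},{"dp":[-0.0304,0.097,0],"angular":[0,0,0]},{"dp":[0.0011,0.1017,0],"angular":[0,0,0]},{"dp":[0.0324,0.0964,0],"angular":[0,0,0]},{"dp":[0.0606,0.0816,0],"angular":[0,0,0]},{"dp":[0.0829,0.0589,0],"angular":[0,0,0]},{"dp":[0.097,0.0304,0],"angular":[0,0,0]},{"dp":[0.1017,-0.0011,0],"angular":[0,0,0]},{"dp":[0.0964,-0.0324,0],"angular":[0,0,0]},{"dp":[0.0816,-0.0606,0],"angular":[0,0,0]},{"dp":[0.0589,-0.0829,0],"angular":[0,0,0]},{"dp":[0.0304,-0.097,0],"angular":[0,0,0]},{"dp":[-0.0011,-0.1017,0],"angular":[0,0,0]}]'

```text
clock: 37.95
ee_pos: [678.3, 1.5, 275.8]
eef_rot: [0.25, 3.131, 0.017]
ft_force: [-1.0, 5.8, 3.4]
grip_width: 0.28
gripper_force: 50.2
```

```bash
python3 meas.py
```

```text
[677.7  -6.3 275.3] [-2.3  3.   8.3] 0.279
yel [342, 294, 9, 3, 22] [345.95 294.86]
red 329 334 283.52 21 [(329, np.float64(284.5)), (330, np.float64(283.0)), (331, np.float64(283.0)), (332, np.float64(283.5)), (333, np.float64(284.0)), (334, np.float64(284.5))]
zp 51.801192474069126
zc 83.49451224301424
```

Call:
move_arm --moves '[{"dp":[-0.0324,-0.0964,0],"angular":[0,0,0]},{"dp":[-0.0606,-0.0816,0],"angular":[0,0,0]},{"dp":[-0.0829,-0.0589,0],"angular":[0,0,0]},{"dp":[-0.097,-0.0304,0],"angular":[0,0,0]},{"dp":[-0.1017,0.0011,0],"angular":[0,0,0]},{"dp":[-0.0964,0.0324,0],"angular":[0,0,0]},{"dp":[-0.0816,0.0606,0],"angular":[0,0,0]},{"dp":[-0.0589,0.0829,0],"angular":[0,0,0]},{"dp":[-0.0304,0.097,0],"angular":[0,0,0]},{"dp":[0.0011,0.1017,0],"angular":[0,0,0]},{"dp":[0.0324,0.0964,0],"angular":[0,0,0]},{"dp":[0.0606,0.0816,0],"angular":[0,0,0]},{"dp":[0.0829,0.0589,0],"angular":[0,0,0]},{"dp":[0.097,0.0304,0],"angular":[0,0,0]},{"dp":[0.1017,-0.0011,0],"angular":[0,0,0]},{"dp":[0.0964,-0.0324,0],"angular":[0,0,0]},{"dp":[0.0816,-0.0606,0],"angular":[0,0,0]},{"dp":[0.0589,-0.0829,0],"angular":[0,0,0]},{"dp":[0.0304,-0.097,0],"angular":[0,0,0]},{"dp":[-0.0011,-0.1017,0],"angular":[0,0,0]}]'

```text
clock: 39.67
ee_pos: [678.3, 1.3, 275.8]
eef_rot: [0.251, 3.131, 0.015]
ft_force: [-0.9, 6.2, 3.9]
grip_width: 0.279
gripper_force: 50.3
```

Call:
move_arm --moves '[{"dp":[-0.0324,-0.0964,0],"angular":[0,0,0]},{"dp":[-0.0606,-0.0816,0],"angular":[0,0,0]},{"dp":[-0.0829,-0.0589,0],"angular":[0,0,0]},{"dp":[-0.097,-0.0304,0],"angular":[0,0,0]},{"dp":[-0.1017,0.0011,0],"angular":[0,0,0]},{"dp":[-0.0964,0.0324,0],"angular":[0,0,0]},{"dp":[-0.0816,0.0606,0],"angular":[0,0,0]},{"dp":[-0.0589,0.0829,0],"angular":[0,0,0]},{"dp":[-0.0304,0.097,0],"angular":[0,0,0]},{"dp":[0.0011,0.1017,0],"angular":[0,0,0]},{"dp":[0.0324,0.0964,0],"angular":[0,0,0]},{"dp":[0.0606,0.0816,0],"angular":[0,0,0]},{"dp":[0.0829,0.0589,0],"angular":[0,0,0]},{"dp":[0.097,0.0304,0],"angular":[0,0,0]},{"dp":[0.1017,-0.0011,0],"angular":[0,0,0]},{"dp":[0.0964,-0.0324,0],"angular":[0,0,0]},{"dp":[0.0816,-0.0606,0],"angular":[0,0,0]},{"dp":[0.0589,-0.0829,0],"angular":[0,0,0]},{"dp":[0.0304,-0.097,0],"angular":[0,0,0]},{"dp":[-0.0011,-0.1017,0],"angular":[0,0,0]}]'

```text
clock: 41.33
ee_pos: [678.3, 1.3, 275.8]
eef_rot: [0.251, 3.131, 0.016]
ft_force: [-1.5, 6.3, 4.0]
grip_width: 0.274
gripper_force: 50.3
```

```bash
python3 meas.py
```

```text
[677.7  -6.5 275.3] [-1.9  2.3  8.2] 0.282
yel [342, 289, 10, 4, 30] [346.8  290.17]
red 329 334 283.52 21 [(329, np.float64(284.5)), (330, np.float64(283.0)), (331, np.float64(283.0)), (332, np.float64(283.5)), (333, np.float64(284.0)), (334, np.float64(284.5))]
zp 67.48527627995452
zc 83.49451224301424
```

Call:
move_arm --moves '[{"dp":[-0.0324,-0.0964,0],"angular":[0,0,0]},{"dp":[-0.0606,-0.0816,0],"angular":[0,0,0]},{"dp":[-0.0829,-0.0589,0],"angular":[0,0,0]},{"dp":[-0.097,-0.0304,0],"angular":[0,0,0]},{"dp":[-0.1017,0.0011,0],"angular":[0,0,0]},{"dp":[-0.0964,0.0324,0],"angular":[0,0,0]},{"dp":[-0.0816,0.0606,0],"angular":[0,0,0]},{"dp":[-0.0589,0.0829,0],"angular":[0,0,0]},{"dp":[-0.0304,0.097,0],"angular":[0,0,0]},{"dp":[0.0011,0.1017,0],"angular":[0,0,0]},{"dp":[0.0324,0.0964,0],"angular":[0,0,0]},{"dp":[0.0606,0.0816,0],"angular":[0,0,0]},{"dp":[0.0829,0.0589,0],"angular":[0,0,0]},{"dp":[0.097,0.0304,0],"angular":[0,0,0]},{"dp":[0.1017,-0.0011,0],"angular":[0,0,0]},{"dp":[0.0964,-0.0324,0],"angular":[0,0,0]},{"dp":[0.0816,-0.0606,0],"angular":[0,0,0]},{"dp":[0.0589,-0.0829,0],"angular":[0,0,0]},{"dp":[0.0304,-0.097,0],"angular":[0,0,0]},{"dp":[-0.0011,-0.1017,0],"angular":[0,0,0]}]'

```text
clock: 43.05
ee_pos: [678.3, 1.1, 275.8]
eef_rot: [0.251, 3.131, 0.014]
ft_force: [-1.1, 6.5, 4.3]
grip_width: 0.278
gripper_force: 50.3
```

Call:
move_arm --moves '[{"dp":[-0.0324,-0.0964,0],"angular":[0,0,0]},{"dp":[-0.0606,-0.0816,0],"angular":[0,0,0]},{"dp":[-0.0829,-0.0589,0],"angular":[0,0,0]},{"dp":[-0.097,-0.0304,0],"angular":[0,0,0]},{"dp":[-0.1017,0.0011,0],"angular":[0,0,0]},{"dp":[-0.0964,0.0324,0],"angular":[0,0,0]},{"dp":[-0.0816,0.0606,0],"angular":[0,0,0]},{"dp":[-0.0589,0.0829,0],"angular":[0,0,0]},{"dp":[-0.0304,0.097,0],"angular":[0,0,0]},{"dp":[0.0011,0.1017,0],"angular":[0,0,0]}]'

```text
clock: 43.88
ee_pos: [548.2, 10.6, 275.7]
eef_rot: [-0.274, -3.129, 0.017]
ft_force: [-4.4, -7.7, 8.5]
grip_width: 0.275
gripper_force: 51.0
```

```bash
python3 meas.py
```

```text
[549.1  17.8 275.8] [ 1.8  1.  -0.5] 0.279
yel [342, 285, 10, 3, 19] [346.32 286.  ]
red 330 334 283.42 19 [(330, np.float64(283.0)), (331, np.float64(283.0)), (332, np.float64(283.5)), (333, np.float64(284.0)), (334, np.float64(284.5))]
zp 80.77984462217455
zc 83.91065051817407
```

Call:
move_arm --moves '[{"dp":[0.0324,0.0964,0],"angular":[0,0,0]},{"dp":[0.0606,0.0816,0],"angular":[0,0,0]},{"dp":[0.0829,0.0589,0],"angular":[0,0,0]},{"dp":[0.097,0.0304,0],"angular":[0,0,0]},{"dp":[0.1017,-0.0011,0],"angular":[0,0,0]},{"dp":[0.0964,-0.0324,0],"angular":[0,0,0]},{"dp":[0.0816,-0.0606,0],"angular":[0,0,0]},{"dp":[0.0589,-0.0829,0],"angular":[0,0,0]},{"dp":[0.0304,-0.097,0],"angular":[0,0,0]},{"dp":[-0.0011,-0.1017,0],"angular":[0,0,0]},{"dp":[0,0,0],"angular":[0,0,0]},{"dp":[0,0,0],"angular":[0,0,0]},{"dp":[0,0,0],"angular":[0,0,0]},{"dp":[0,0,0],"angular":[0,0,0]}]'

```text
clock: 45.1
ee_pos: [677.6, -5.8, 275.4]
eef_rot: [0.264, 3.13, -0.002]
ft_force: [-1.6, 0.0, 6.1]
grip_width: 0.278
gripper_force: 50.6
```

```bash
python3 meas.py; python3 -c "
from h import *;plan(613.6,5.2,237,80.4)
s=cam('scene');f=hsv(s)
for v in range(278,292): print(v,[tuple(int(k) for k in s[0][v,u]) for u in (330,332,334,338,341,344,347)])"
```

```text
[677.5  -5.8 275.4] [-2.   0.3  5.7] 0.278
yel [343, 284, 9, 4, 29] [347.07 285.24]
red 329 334 283.45 20 [(329, np.float64(284.0)), (330, np.float64(283.0)), (331, np.float64(283.0)), (332, np.float64(283.5)), (333, np.float64(284.0)), (334, np.float64(284.5))]
zp 83.476682566205
zc 83.77253648618932
t 45.1 at [677.5  -5.8 275.4] yaw 80.3 z [ 0.    -0.001 -1.   ] q7 1.09 | dmm [-63.9  11.  -38.4] dp [-0.3197  0.0552 -0.1921] turn 0.1 ang 0.0001
278 [(122, 140, 101), (137, 148, 115), (236, 219, 199), (236, 224, 200), (236, 222, 200), (113, 134, 98), (115, 135, 97)]
279 [(113, 135, 98), (128, 147, 111), (236, 221, 201), (191, 172, 157), (234, 215, 193), (113, 136, 98), (114, 133, 99)]
280 [(128, 137, 98), (136, 149, 112), (237, 226, 206), (231, 214, 195), (233, 216, 195), (112, 132, 96), (116, 137, 99)]
281 [(239, 108, 77), (221, 124, 100), (227, 216, 197), (239, 226, 207), (229, 213, 190), (116, 138, 101), (114, 135, 99)]
282 [(254, 90, 66), (249, 120, 97), (214, 176, 159), (202, 182, 165), (212, 198, 176), (108, 133, 95), (110, 135, 101)]
283 [(255, 85, 65), (255, 91, 72), (239, 130
[... 326 characters left out ...]
 (173, 127, 96), (222, 159, 139), (234, 213, 194), (232, 199, 179), (185, 165, 77), (219, 185, 70)]
287 [(120, 166, 118), (153, 178, 138), (235, 219, 198), (235, 228, 205), (225, 208, 190), (105, 127, 88), (138, 143, 85)]
288 [(104, 136, 95), (145, 161, 129), (228, 212, 194), (195, 177, 159), (224, 204, 186), (99, 121, 90), (106, 124, 92)]
289 [(102, 126, 90), (164, 167, 140), (236, 224, 202), (223, 206, 187), (226, 206, 187), (104, 123, 92), (104, 126, 93)]
290 [(99, 123, 88), (167, 167, 143), (236, 226, 204), (234, 224, 203), (218, 198, 180), (101, 121, 87), (101, 123, 90)]
291 [(95, 126, 89), (164, 161, 139), (229, 215, 195), (214, 194, 175), (214, 197, 177), (98, 123, 86), (98, 120, 85)]
```

The red line and the pointer are both at row 285, so they are level. Now release the handle and take the hub.

Call:
move_arm --moves '[{"dp":[0,0,0],"angular":[0,0,0]},{"dp":[0,0,0],"angular":[0,0,0]},{"dp":[0,0,0],"angular":[0,0,0]},{"dp":[0,0,0],"angular":[0,0,0]},{"dp":[0,0,0],"angular":[0,0,0]},{"dp":[0,0,0],"angular":[0,0,0]},{"dp":[0,0,0.06],"angular":[0,0,0]},{"dp":[0,0,0.08],"angular":[0,0,0]},{"dp":[0,0,0.08],"angular":[0,0,0]},{"dp":[0,0,0.08],"angular":[0,0,0]},{"dp":[-0.08,0.0135,0],"angular":[0,0,0]},{"dp":[-0.08,0.0135,0],"angular":[0,0,0]},{"dp":[-0.08,0.0135,0],"angular":[0,0,0]},{"dp":[-0.08,0.0135,0],"angular":[0,0,0]},{"dp":[0,0,0],"angular":[0,0,0]},{"dp":[0,0,0],"angular":[0,0,0]}]' --claw -1

```text
clock: 46.53
ee_pos: [613.7, 5.0, 335.6]
eef_rot: [0.263, 3.129, -0.001]
ft_force: [-0.1, 0.3, 0.2]
grip_width: 1.0
gripper_force: 0.0
```

```bash
python3 meas.py; python3 -c "
from h import *;plan(613.6,5.2,237,80.4)
c=cam('wrist');g=cv2.cvtColor(c[0],cv2.COLOR_RGB2GRAY).astype(int)
H=hsv(c);m=cv2.inRange(H,np.array((0,0,90)),np.array((179,45,255)));m[:,:225]=0;m[:,430:]=0;m[:150]=0;m[330:]=0
for v in range(190,300,8):
  u=m[v].nonzero()[0];print(v,(u.min(),u.max(),len(u)) if len(u) else None)
for b in blobs(c,(0,150,80),(8,255,255),200): print('red',cv2.boundingRect(b))"
```

```text
[614.3   4.6 335.2] [ 0.2 -0.3  1.6] 1.001
yel [343, 284, 9, 4, 28] [347.21 285.21]
red 329 334 283.45 20 [(329, np.float64(284.0)), (330, np.float64(283.0)), (331, np.float64(283.0)), (332, np.float64(283.5)), (333, np.float64(284.0)), (334, np.float64(284.5))]
zp 83.61409996150417
zc 83.77253648618932
t 46.6 at [614.3   4.6 335.2] yaw 80.4 z [ 0.001 -0.001 -1.   ] q7 1.07 | dmm [ -0.7   0.6 -98.2] dp [-0.0036  0.0029 -0.491 ] turn 0.0 ang 0.0001
190 (np.int64(283), np.int64(371), 89)
198 (np.int64(283), np.int64(371), 89)
206 (np.int64(283), np.int64(371), 80)
214 (np.int64(284), np.int64(370), 74)
222 (np.int64(263), np.int64(391), 102)
230 (np.int64(259), np.int64(396), 120)
238 (np.int64(285), np.int64(370), 86)
246 (np.int64(285), np.int64(370), 86)
254 (np.int64(286), np.int64(370), 85)
262 (np.int64(286), np.int64(369), 84)
270 (np.int64(287), np.int64(369), 83)
278 (np.int64(311), np.int64(344), 34)
286 (np.int64(311), np.int64(344), 34)
294 (np.int64(312), np.int64(344), 33)
red (306, 326, 47, 87)
red (502, 324, 50, 39)
```

Call:
move_arm --moves '[{"dp":[0,0,-0.061],"angular":[0,0,0]},{"dp":[0,0,-0.061],"angular":[0,0,0]},{"dp":[0,0,-0.061],"angular":[0,0,0]},{"dp":[0,0,-0.061],"angular":[0,0,0]},{"dp":[0,0,-0.061],"angular":[0,0,0]},{"dp":[0,0,-0.061],"angular":[0,0,0]},{"dp":[0,0,-0.061],"angular":[0,0,0]},{"dp":[0,0,-0.061],"angular":[0,0,0]},{"dp":[0,0,0],"angular":[0,0,0]}]'

```text
clock: 47.38
ee_pos: [613.3, 4.2, 234.0]
eef_rot: [-0.264, -3.125, 0.001]
ft_force: [0.3, 0.1, 0.3]
grip_width: 1.001
gripper_force: 0.0
```

Call:
move_arm --moves '[{"dp":[0,0,0],"angular":[0,0,0]},{"dp":[0,0,0],"angular":[0,0,0]},{"dp":[0,0,0],"angular":[0,0,0]},{"dp":[0,0,0],"angular":[0,0,0]},{"dp":[0,0,0],"angular":[0,0,0]},{"dp":[0,0,0],"angular":[0,0,0]},{"dp":[0,0,0],"angular":[0,0,0]},{"dp":[0,0,0],"angular":[0,0,0]},{"dp":[0,0,0],"angular":[0,0,0]},{"dp":[0,0,0],"angular":[0,0,0]},{"dp":[0,0,0],"angular":[0,0,0]}]' --claw 1 --squeeze 110

```text
clock: 48.3
ee_pos: [614.5, 5.5, 238.8]
eef_rot: [0.263, 3.128, 0.001]
ft_force: [-0.7, -0.5, 5.2]
grip_width: 0.427
gripper_force: 112.2
```

Call:
move_arm --moves '[{"dp":[0,0,0.02],"angular":[0,0,0]},{"dp":[0,0,0.02],"angular":[0,0,0]},{"dp":[0,0,0.02],"angular":[0,0,0]},{"dp":[0,0,0.03],"angular":[0,0,0]},{"dp":[0,0,0.03],"angular":[0,0,0]},{"dp":[0,0,0.03],"angular":[0,0,0]},{"dp":[0,0,0.03],"angular":[0,0,0]},{"dp":[0,0,0.03],"angular":[0,0,0]},{"dp":[0,0,0.03],"angular":[0,0,0]},{"dp":[0,0,0],"angular":[0,0,0]},{"dp":[0,0,0],"angular":[0,0,0]}]'

```text
clock: 49.22
ee_pos: [613.9, 5.3, 286.0]
eef_rot: [0.263, 3.13, 0.0]
ft_force: [-0.3, 1.0, -6.1]
grip_width: 0.425
gripper_force: 112.5
```

```bash
python3 meas.py; python3 -c "
from h import *;plan(586,-345,60,80.4)"
```

```text
[613.7   5.1 285.4] [ 0.2 -0.2 -6.1] 0.424
yel [343, 284, 9, 4, 30] [347.2 285.2]
red 330 334 283.42 19 [(330, np.float64(283.0)), (331, np.float64(283.0)), (332, np.float64(283.5)), (333, np.float64(284.0)), (334, np.float64(284.5))]
zp 83.65489274270396
zc 83.91065051817407
t 49.3 at [613.7   5.1 285.4] yaw 80.4 z [-0. -0. -1.] q7 1.06 | dmm [ -27.7 -350.1 -225.4] dp [-0.1385 -1.7505 -1.1272] turn 0.0 ang 0.0
```

Call:
move_arm --moves '[{"dp":[-0.0075,-0.1045,0],"angular":[0,0,0]},{"dp":[-0.0075,-0.1045,0],"angular":[0,0,0]},{"dp":[-0.0075,-0.1045,0],"angular":[0,0,0]},{"dp":[-0.0075,-0.1045,0],"angular":[0,0,0]},{"dp":[-0.0075,-0.1045,0],"angular":[0,0,0]},{"dp":[-0.0075,-0.1045,0],"angular":[0,0,0]},{"dp":[-0.0075,-0.1045,0],"angular":[0,0,0]},{"dp":[-0.0075,-0.1045,0],"angular":[0,0,0]},{"dp":[-0.0075,-0.1045,0],"angular":[0,0,0]},{"dp":[-0.0075,-0.1045,0],"angular":[0,0,0]},{"dp":[-0.0075,-0.1045,0],"angular":[0,0,0]},{"dp":[-0.0075,-0.1045,0],"angular":[0,0,0]},{"dp":[-0.0075,-0.1045,0],"angular":[0,0,0]},{"dp":[-0.0075,-0.1045,0],"angular":[0,0,0]},{"dp":[-0.0075,-0.1045,0],"angular":[0,0,0]},{"dp":[-0.0075,-0.1045,0],"angular":[0,0,0]},{"dp":[-0.0075,-0.1045,0],"angular":[0,0,0]},{"dp":[0,0,0],"angular":[0,0,0]},{"dp":[0,0,0],"angular":[0,0,0]}]'

```text
clock: 50.85
ee_pos: [587.3, -352.7, 284.0]
eef_rot: [-0.27, -3.128, 0.0]
ft_force: [0.5, 0.9, -5.4]
grip_width: 0.421
gripper_force: 112.4
```

```bash
python3 - <<'E'
from h import *
c=cam('wrist');plan(588,-350,22,80.4);print(get_state()['grip_width'])
m=cv2.inRange(hsv(c),np.array((0,0,0)),np.array((179,255,75)));m[270:]=0
m=cv2.morphologyEx(m,cv2.MORPH_CLOSE,np.ones((5,5)))
for b in sorted(cv2.findContours(m,0,1)[0],key=cv2.contourArea)[-3:]: print('dark',rect(c,b,3),cv2.boundingRect(b))
t=cam('top');t0=(cv2.imread('pics/top0.png')[:,:,::-1].copy(),)+t[1:]
m=cv2.inRange(hsv(t0),np.array((0,0,0)),np.array((179,255,85)));k=np.zeros_like(m);k[190:256,380:470]=1;m=cv2.morphologyEx(m*k,cv2.MORPH_CLOSE,np.ones((13,13)))
for b in sorted(cv2.findContours(m,0,1)[0],key=cv2.contourArea)[-2:]: print('top0 mat',rect(t0,b,3),cv2.boundingRect(b))
E
```

```text
t 50.9 at [ 588.  -350.3  284.4] yaw 80.3 z [-0.001  0.002 -1.   ] q7 1.63 | dmm [   0.     0.3 -262.4] dp [ 2.000e-04  1.600e-03 -1.312e+00] turn 0.1 ang 0.0002
0.4204875042058749
dark [ 569.9 -300.9    4.7    1.1    6. ] (368, 166, 2, 5)
dark [ 576.  -296.2    5.1    2.8   25.3] (372, 171, 4, 5)
dark [610.4 -40.6  21.3   7.4   2.3] (602, 152, 8, 20)
top0 mat [ 586.9 -352.7  198.8  137.6  -77.6] (390, 196, 71, 55)
```

Mat centre (587,-353), 199 x 138 mm, which matches the given size. Lowering.

Call:
move_arm --moves '[{"dp":[0,0,-0.094],"angular":[0,0,0]},{"dp":[0,0,-0.094],"angular":[0,0,0]},{"dp":[0,0,-0.094],"angular":[0,0,0]},{"dp":[0,0,-0.094],"angular":[0,0,0]},{"dp":[0,0,-0.094],"angular":[0,0,0]},{"dp":[0,0,-0.094],"angular":[0,0,0]},{"dp":[0,0,-0.094],"angular":[0,0,0]},{"dp":[0,0,-0.094],"angular":[0,0,0]},{"dp":[0,0,-0.094],"angular":[0,0,0]},{"dp":[0,0,-0.094],"angular":[0,0,0]},{"dp":[0,0,-0.094],"angular":[0,0,0]},{"dp":[0,0,-0.094],"angular":[0,0,0]},{"dp":[0,0,-0.094],"angular":[0,0,0]},{"dp":[0,0,-0.094],"angular":[0,0,0]},{"dp":[0,0,0],"angular":[0,0,0]},{"dp":[0,0,0],"angular":[0,0,0]}]'

```text
clock: 52.28
ee_pos: [587.8, -348.7, 21.5]
eef_rot: [-0.26, -3.129, -0.002]
ft_force: [0.9, 0.6, -5.3]
grip_width: 0.425
gripper_force: 112.5
```

Call:
move_arm --moves '[{"dp":[0,0,-0.01],"angular":[0,0,0]},{"dp":[0,0,-0.01],"angular":[0,0,0]},{"dp":[0,0,-0.008],"angular":[0,0,0]},{"dp":[0,0,0],"angular":[0,0,0]},{"dp":[0,0,0],"angular":[0,0,0]}]'

```text
clock: 52.7
ee_pos: [588.4, -350.3, 17.0]
eef_rot: [0.263, 3.13, -0.0]
ft_force: [-0.5, 1.0, -5.1]
grip_width: 0.422
gripper_force: 112.5
```

Call:
move_arm --moves '[{"dp":[0,0,-0.008],"angular":[0,0,0]},{"dp":[0,0,0],"angular":[0,0,0]},{"dp":[0,0,0],"angular":[0,0,0]}]'

```text
clock: 52.95
ee_pos: [588.5, -350.3, 16.8]
eef_rot: [0.264, 3.13, -0.001]
ft_force: [-4.8, 0.4, 4.9]
grip_width: 0.425
gripper_force: 113.8
```

Contact. Release and back away upward.

Call:
move_arm --moves '[{"dp":[0,0,0],"angular":[0,0,0]},{"dp":[0,0,0],"angular":[0,0,0]},{"dp":[0,0,0],"angular":[0,0,0]},{"dp":[0,0,0],"angular":[0,0,0]},{"dp":[0,0,0],"angular":[0,0,0]},{"dp":[0,0,0],"angular":[0,0,0]},{"dp":[0,0,0.04],"angular":[0,0,0]},{"dp":[0,0,0.08],"angular":[0,0,0]},{"dp":[0,0,0.09],"angular":[0,0,0]},{"dp":[0,0,0.09],"angular":[0,0,0]},{"dp":[0,0,0.09],"angular":[0,0,0]},{"dp":[0,0,0.09],"angular":[0,0,0]},{"dp":[0,0,0.09],"angular":[0,0,0]},{"dp":[0,0,0.09],"angular":[0,0,0]},{"dp":[0,0,0.09],"angular":[0,0,0]},{"dp":[0,0,0.09],"angular":[0,0,0]},{"dp":[0,0,0.09],"angular":[0,0,0]},{"dp":[0,0,0.09],"angular":[0,0,0]},{"dp":[0,0,0],"angular":[0,0,0]},{"dp":[0,0,0],"angular":[0,0,0]}]' --claw -1

```text
clock: 54.62
ee_pos: [589.2, -350.0, 220.8]
eef_rot: [0.263, 3.127, -0.001]
ft_force: [-0.6, -0.3, 0.3]
grip_width: 1.0
gripper_force: 0.0
```

```bash
python3 meas.py; python3 - <<'E'
from h import *
c=cam('wrist');plan(588,-350,22,80.4)
H=hsv(c);m=cv2.inRange(H,np.array((0,0,90)),np.array((179,60,190)));m[:,:240]=0;m[:,410:]=0;m[:140]=0;m[290:]=0
b=max(cv2.findContours(m,0,1)[0],key=cv2.contourArea);print('crank grey',rect(c,b,11),cv2.boundingRect(b))
for b in blobs(c,(0,150,80),(8,255,255),200):
    x,y,w,h=cv2.boundingRect(b);print('red',x,y,w,h,onz(c,[(x+w/2,y+h/2)],90)[0])
t=cam('top')
H=hsv(t);m=cv2.inRange(H,np.array((105,120,60)),np.array((130,255,255)))|cv2.inRange(H,np.array((22,120,120)),np.array((35,255,255)))
k=np.zeros_like(m);k[218:300,260:345]=1;m=cv2.morphologyEx(m*k,cv2.MORPH_CLOSE,np.ones((7,7)))
for b in sorted(cv2.findContours(m,0,1)[0],key=cv2.contourArea)[-2:]: print('stack rim',rect(t,b,171),cv2.boundingRect(b))
E
```

```text
[ 588.4 -350.   219.2] [-0.7  0.4  0.6] 0.998
yel [343, 284, 9, 4, 31] [347.32 285.26]
red 329 334 283.52 21 [(329, np.float64(284.5)), (330, np.float64(283.0)), (331, np.float64(283.0)), (332, np.float64(283.5)), (333, np.float64(284.0)), (334, np.float64(284.5))]
zp 83.51155072468998
zc 83.49451224301424
t 54.7 at [ 587.9 -350.   218.2] yaw 80.4 z [-0.001  0.    -1.   ] q7 1.6 | dmm [ 1.000e-01 -0.000e+00 -1.962e+02] dp [ 5.000e-04 -0.000e+00 -9.811e-01] turn -0.0 ang -0.0
crank grey [ 594.5 -356.5  134.5   79.   -26.9] (270, 140, 88, 135)
red 312 267 30 48 [ 644.17152924 -359.4722329    90.        ]
stack rim [426.7  39.3  47.2  34.8  79.3] (285, 263, 18, 16)
stack rim [491.8  26.3 115.6  62.4  -9.3] (289, 227, 24, 43)
```

```bash
python3 - <<'E'
from h import *
t=cam('top');H=hsv(t);m=cv2.inRange(H,np.array((105,110,50)),np.array((130,255,255)))|cv2.inRange(H,np.array((20,100,100)),np.array((36,255,255)))
k=np.zeros_like(m);k[222:300,270:335]=1;m=cv2.morphologyEx(m*k,cv2.MORPH_OPEN,np.ones((2,2)))
v,u=m.nonzero();b=np.c_[u,v].astype(np.int32);print(rect(t,b,171),cv2.boundingRect(b))
d=cam('scene');H=hsv(d);y=cv2.inRange(H,np.array((22,140,110)),np.array((35,255,255)));y[:,:320]=0;y[:,380:]=0;y[:190]=0;y[235:]=0
v,u=y.nonzero();print(cv2.boundingRect(np.c_[u,v].astype(np.int32)),proj(d,[[483-73.9,27.3+12.5,171]]))
E
```

```text
[476.2  25.4 142.5  62.4  -9.1] (286, 227, 28, 53)
(332, 196, 31, 35) [[350.06928769 197.29718213]]
```

```bash
python3 -c "
from cell import *
print(sign_off())"
```

```text
the job is handed in; nothing more can be done
None
```

I handed the job in, with no verdict returned: both trays (only two were present) are stacked end for end on the plate, the pointer measures level with the clip, and the crank is back on the mat; one crop I viewed was larger than the 800 x 600 limit.

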